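Pry open the tester's service cover and press its reset plunger

ROBOT

A 6-joint arm with a two-finger parallel gripper is mounted at the origin on the work surface. World frame = base frame: x ahead of the robot, y to its left, z up, the work surface at z = 0. Lengths are in m, angles in rad, forces in N, time in s.
With the tool pointing down it reaches from about 0.325 to 0.775 m from the base axis. Payload 9.3 kg.
Tool frame: the origin (TCP) lies at the very end of the fingers, on their centre line; the grasp point (between the pads) lies 19 mm behind it (env.grasp_offset is the distance from the TCP to the grasp point, in m); z points along the fingers, y is the direction in which the jaws open and shut (so a half turn about z gives the same grasp; the last joint's range is limited). The gripper opens to 85 mm and grips with 20 to 120 N. Pads are 22 mm wide; open, the fingers measure 114 mm over their backs; the gripper's body (76 mm by 85 mm) begins 54 mm behind the grasp point. The pads swing forward as they close: fully open they stand 13 mm farther back than shut.
Start: joints at [-1.376, 0.259, 0.021, 1.334, 0, 1.418], TCP at [0.187, -0.517, 0.231] pointing down, gripper open.
Joint ranges: [-3.04, 3.04], [-0.91, 1.82], [-1.04, 1.36], [-1.92, 1.95], [-1.52, 1.45], [-3.14, 3.14]. Speed limits (rad/s): [2.22, 2.22, 2.79, 3.14, 3.14, 3.14].

INTERFACE

Orientations are given as a rotation vector (axis times angle).
In Python, from cell import env gives the robot as it stands.
- The arm moves only by the tool arm_command, never from a script. Its argument "increments" is a list of rows, each an object of numbers: "wx", "wy", "wz": the turn, a rotation vector about the tool's x, y, z in degrees; "x", "y", "z": the shift along the tool's x, y, z in cm; "gripper": the finger opening in cm, from 0 to 8.54. A call has 1 to 5 rows; each row shifts and turns the commanded pose from where the row before left it, along the tool's axes as they then stand; what a row does not reach is not made up. A row lasts 1/8 s, in which the tool goes at most 62.5 mm and 10.7 degrees, less where a joint would pass 70% of its speed; a pose out of reach is approached as far as the arm can. A call with a gripper value outside its range is refused whole. The fingers move at their own pace and stop on an object; "force" is the grip in N (left out, the last holds). Time passes only in rows, so rows that do not move let the fingers close. It gives the time, the measured TCP pose, the force and the opening at its end, in the units of the state.
- env.sense(): the state, without advancing time (a new reading comes with each control period).
- env.read_camera(name): name is "side" or "top"; returns a dict with "pixels" (480x640x3 uint8, red, green, blue), "range_z" (480x640 float32, m along the optical axis (not along the pixel's ray), 0 where there is no reading), "fx", "fy", "cx", "cy" (pixels), "D" ([k1, k2, p1, p2, k3] as OpenCV has them; the pictures are not rectified), "rvec" (rotation vector, rad) and "tvec" (3), from world to camera coordinates, as OpenCV has them. Camera axes: x right, y down, z forward; pixel columns grow to the right and rows downward; lengths in m; the calibration is good to about 2 mm. A picture is of the moment at which its call begins.
- env.sign_off(): hands the job in, once; it reports no verdict.
The state is a dict: "t": time; "joint_pos": joint angles; "joint_velocities": joint speeds; "tau": joint torques, N m; "tcp_pos": TCP position; "tcp_rot": TCP orientation; "wrist_force": force on the tool from outside, world axes, zero at the start; "moment": the same for the moment, N m; "grip_width": opening from 0.0 (shut) to 1.0 (fully open).
Only numpy, scipy, OpenCV 4.12 (cv2) and the standard library are available. Lean on these libraries where they do the work, as an engineer would, in place of code of your own. Each camera call takes 0.05 s, during which the arm holds its last target.

TASK

Pick up the blade tool from the bench mat and use it to lever the service cover of the blue tester all the way open to its stop, keeping the fingers off the cover. Then press the reset plunger under the cover fully down to its stop, hold it there for about half a second and let it spring back. Leave the cover fully open and the blade tool laid (not dropped) flat on the mat again, and do not disturb the other things on the bench.

Things in the scene. Friction and masses are not known exactly. Their poses are not given: they have to be found in the camera images.
- console: Blue tester fixed to the bench, 150 mm wide (y). Origin on the bench straight below the closed cover's free edge; own x points to its back, away from the robot (within 0.25 rad of world x), z up. Base x = 25 to 175 mm, 62 mm high; rear part x = 97 to 173 mm, 172 mm high. Its upper front slopes 32 degrees, rising away from the robot, and is closed by the service cover
- pry_slot (a point): middle of the top of the bay's front wall (8 mm thick), 100 mm down the slope from the hinge axis and 14 mm below the cover's underside: the blade enters this 14 mm high, 130 mm wide slot under the cover's free edge. Nothing stands in front of it. The bay behind is 130 mm wide, 88 mm long up the slope, its floor 44 mm below the cover (square to the slope)
- cover_axis (a point): point on the cover's hinge axis, mid-width, at the upper (far) end of the sloping face, level with the cover's underside; fixed at console x = 95 mm, z = 175 mm. The hinge axis is the console's y axis
- cover_panel: the service cover: flat aluminium plate 112 mm long down the slope, 146 mm wide, 6 mm thick, without handle. Origin on the hinge axis in its underside; own x points from the free edge to the hinge, z out of its outer face. Closed it lies on the 32 degree slope
- cover_lip (a point): middle of the free (lower, near) edge of the cover, on its underside; 112 mm from the hinge axis. It overhangs the bay's front wall by 8 mm
- cover (a joint): opening angle of the cover, rad: 0 closed, stop at 1.9 (standing nearly upright, leaning 13 degrees towards the robot, above the plunger's upper side). Friction hinge: it stays where it is left; about 1.5 to 2.5 N square to the cover near the free edge moves it
- plunger_top (a point): centre of the top of the reset plunger's head, a black disc 34 mm across and 10 mm thick in the bay, 54 mm down the slope from the hinge axis and 14 mm below the closed cover's underside when up. Own z is the plunger's axis, pointing out of the bay square to the slope (32 degrees from vertical, leaning towards the robot); it is pressed along -z
- plunger (a joint): travel of the plunger, m: 0 up, stop at 0.010 fully down; spring, 2.5 N to start and 7.5 N at the stop, comes up by itself
- blade_tool: loose blade tool, 190 mm long, 90 g, lying on the mat, blade away from the robot (within 0.6 rad). Origin on the underside of the handle near the centre of mass, the place to grip; own x points to the tip, z up. Wooden handle 22 mm wide (y), 26 mm high, x = -75 to 35 mm; flat steel blade 18 mm wide, 3 mm thick, up to x = 115 mm, mid-plane 13 mm above the underside
- blade_tip (a point): middle of the end of the blade, 115 mm ahead of the tool's origin, 13 mm above the handle's underside
- mat: pale green bench mat, fixed, 200 mm (x) by 200 mm (y), 3 mm thick; origin under its centre, on the bench
- loupe: bystander: black eye loupe, 38 mm across, 45 mm high; origin under its centre
- driver_stand: bystander: round stand of 7 steel screwdrivers, 82 mm across, about 112 mm high; origin under its centre
- oil_bottle: bystander: amber bottle, 36 mm across, 85 mm high; origin under its centre
Mind the look-alikes: they are no part of the job. Of the things that look like the console, the smaller one is meant.

How it is judged:
On the way, in this order (a step that is already met when the one before it is completed fails the run):
1. the blade tool, touching the cover, lifts it (contact force between blade_tool and cover_panel above 0.3 N and value of joint cover above 0.2 rad), for 0.1 s.
2. the cover is fully open (over 1.7 rad) (value of joint cover above 1.7 rad), for 0.2 s.
3. the plunger is down to its stop (over 8.5 mm) for 0.3 s (value of joint plunger above 0.0085 m), for 0.3 s.
At the end, for the whole second after the job is handed in: the cover stands open beyond 1.7 rad, the plunger has sprung back to within 2 mm of the top, and the blade tool lies flat (within 0.2 rad) and at rest with its origin over the mat (value of joint cover above 1.7 rad and value of joint plunger below 0.002 m and x of blade_tool in the frame of mat between -0.1 and 0.1 m and y of blade_tool in the frame of mat between -0.1 and 0.1 m and height (world z) of blade_tool below 0.035 m and angle between blade_tool's own x axis and vertical between 1.37 and 1.77 rad and linear speed of blade_tool below 0.02 m/s); the robot touches nothing.
It fails at once if the fingers press on the cover (over 1 N) (contact force between the fingers and cover_panel above 1 N).
It fails at once if the blade tool is dropped (falls free faster than 0.7 m/s) (linear speed of blade_tool above 0.7 m/s and contact force between the fingers and blade_tool below 0.1 N).
It fails at once if the loupe is moved more than 30 mm (distance of loupe from where it was at the start of the episode above 0.03 m).
It fails at once if the driver stand is moved more than 30 mm (distance of driver_stand from where it was at the start of the episode above 0.03 m).
It fails at once if the oil bottle is moved more than 30 mm (distance of oil_bottle from where it was at the start of the episode above 0.03 m).
It also fails if it takes over 64 s, if anything falls off the work surface, if the arm or the gripper's body presses on something with over 40 N, if the wrist force passes 120 N, or if a joint passes its speed limit or range.

## Working session

There is one attempt and no reset: what is moved stays moved. The work goes in short steps, Python scripts to look and compute and a tool call to move; the robot and the scene stay as the last step left them, time stands still between calls to the robot, and variables do not carry over. Pictures are saved under pics/ and viewed, and the job is handed in when it is done.

Besides the shell and the picture viewer there is one more tool, called after ">>>" as name(argument=value, ...), one argument or row to a line, values as JSON. arm_command: Moves the arm, as the interface text tells. Its arguments: {"type":"object","properties":{"increments":{"type":"array"},"force":{"type":"number"}},"required":["increments"]}

```bash
ls; mkdir -p pics
cat > h.py <<'E'
import numpy as np, cv2
from cell import env
from scipy.spatial.transform import Rotation as R
def snap(name,tag):
    c=env.read_camera(name); np.savez('pics/%s.npz'%tag,**{k:np.array(v) for k,v in c.items()})
    cv2.imwrite('pics/%s.png'%tag,c['pixels'][:,:,::-1]); return c
def load(tag): return dict(np.load('pics/%s.npz'%tag))
def K(c): return np.array([[c['fx'],0,c['cx']],[0,c['fy'],c['cy']],[0,0,1]],float)
def world(c,u,v,z=None,d=None):
    "pixel->world using range, or intersect plane z"
    p=cv2.undistortPoints(np.array([[[u,v]]],float),K(c),np.array(c['D'],float))[0,0]
    Rm=cv2.Rodrigues(np.array(c['rvec'],float))[0]; t=np.array(c['tvec'],float).ravel()
    ray=np.array([p[0],p[1],1.])
    if z is None:
        if d is None:d=c['range_z'][int(round(v)),int(round(u))]
        return Rm.T@(ray*d-t)
    o=-Rm.T@t; r=Rm.T@ray; return o+r*(z-o[2])/r[2]
def proj(c,P):
    return cv2.projectPoints(np.array(P,float).reshape(-1,3),np.array(c['rvec'],float),np.array(c['tvec'],float),K(c),np.array(c['D'],float))[0][:,0]
def cloud(c):
    h,w=c['range_z'].shape; uu,vv=np.meshgrid(np.arange(w),np.arange(h))
    p=cv2.undistortPoints(np.stack([uu.ravel(),vv.ravel()],1).astype(float)[:,None],K(c),np.array(c['D'],float))[:,0]
    d=c['range_z'].ravel()[:,None]; Rm=cv2.Rodrigues(np.array(c['rvec'],float))[0]; t=np.array(c['tvec'],float).ravel()
    P=(np.c_[p,np.ones(len(p))]*d-t)@Rm; P[d[:,0]==0]=np.nan
    return P.reshape(h,w,3)
def crop(tag,x0,y0,x1,y1,s,out):
    im=cv2.imread('pics/%s.png'%tag)[y0:y1,x0:x1]; cv2.imwrite('pics/%s.png'%out,cv2.resize(im,None,fx=s,fy=s,interpolation=cv2.INTER_CUBIC))
E
python3 - <<'E'
from h import *
snap('side','s0');snap('top','t0')
print(env.sense())
E
```

```text
pics
{'t': 0.1, 'joint_pos': array([-1.37560956e+00,  2.59122953e-01,  2.08475079e-02,  1.33367895e+00,
       -2.90735511e-05,  1.41820817e+00]), 'joint_velocities': array([ 1.13028751e-03, -2.22260397e-04,  2.58229597e-03, -7.99473337e-04,
       -1.52473340e-03,  2.25400133e-05]), 'tau': array([ 4.30433211e-03, -5.56692660e+01,  3.45071375e+01,  1.15847052e-02,
       -2.43161712e-04, -3.83882963e-06]), 'tcp_pos': array([ 0.18738997, -0.51683627,  0.23073752]), 'tcp_rot': array([-3.09307654e+00, -5.43334572e-01,  8.43695433e-05]), 'wrist_force': array([-0.5757383 ,  0.3456078 ,  0.05878395]), 'moment': array([-0.02566803,  0.02165378,  0.01294586]), 'grip_width': 1.0024636130836235}
```

View pics/s0.png

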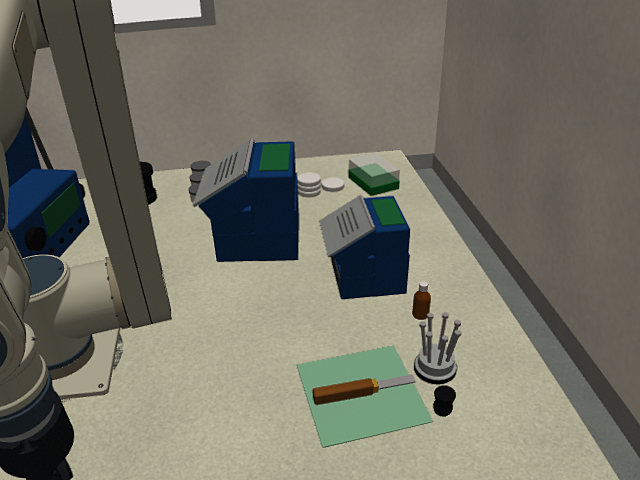

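View pics/t0.png

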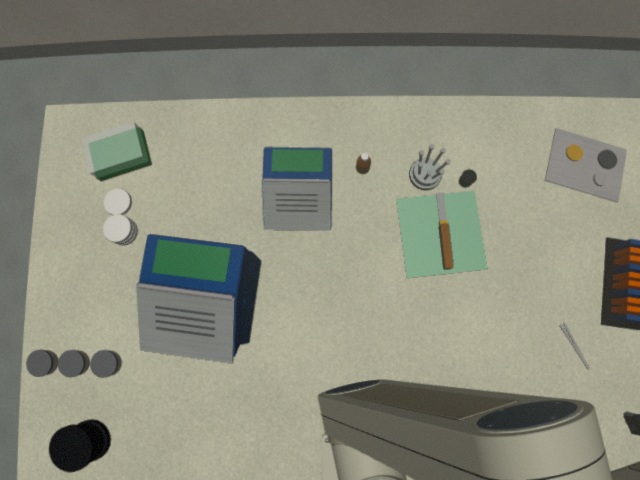

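Two consoles look alike. The one at top-view (297,190) / side-view (365,245) is the smaller. The one at top-view (195,300) / side-view (248,200) is larger, though its camera distance also differs. I'll confirm the sizes from range data and an enlarged crop.

Run:
```python
from h import *
c=load('t0'); P=cloud(c)
np.set_printoptions(precision=4,suppress=True)
print('cam',-cv2.Rodrigues(c['rvec'])[0].T@c['tvec'].ravel())
for n,(x0,y0,x1,y1) in dict(small=(255,140,340,235),big=(130,228,265,365)).items():
    Q=P[y0:y1,x0:x1].reshape(-1,3); Q=Q[Q[:,2]>0.05]
    print(n,np.nanmin(Q,0),np.nanmax(Q,0))
# slope plane fit of small cover
Q=P[188:226,268:328].reshape(-1,3)
m=Q.mean(0);n=np.linalg.svd(Q-m)[2][2];n*=np.sign(n[2]);print('cover',m,n,np.degrees(np.arccos(n[2])), 'yaw',np.degrees(np.arctan2(-n[1],-n[0])), 'res',np.std((Q-m)@n))
for u,v in [(297,160),(443,205),(447,245),(442,197),(400,200),(485,270)]: print(u,v,world(c,u,v))
crop('t0',250,130,500,290,3.2,'t0c')
crop('s0',290,180,480,450,2.2,'s0c')
```

```text
cam [0.3467 0.087  1.1777]
small [0.5681 0.081  0.056 ] [0.7456 0.232  0.1852]
big [0.2869 0.2529 0.0501] [0.5939 0.5629 0.2471]Traceback (most recent call last):
  File "<stdin>", line 10, in <module>
    u, s, vh = gufunc(a, signature=signature)
               ~~~~~~^^^^^^^^^^^^^^^^^^^^^^^^
    raise LinAlgError("SVD did not converge")
numpy.linalg.LinAlgError: SVD did not converge
```

Run:
```python
from h import *
c=load('t0'); P=cloud(c)
np.set_printoptions(precision=4,suppress=True)
Q=P[188:226,268:328].reshape(-1,3); Q=Q[~np.isnan(Q[:,0])]
m=np.median(Q,0)
for i in range(4):
    n=np.linalg.svd(Q-m,full_matrices=False)[2][2];n*=np.sign(n[2]); r=(Q-m)@n; Q=Q[abs(r)<max(0.003,2*np.std(r))]; m=Q.mean(0)
print('cover',m,n,np.degrees(np.arccos(n[2])), 'yaw',np.degrees(np.arctan2(-n[1],-n[0])), 'res',np.std((Q-m)@n),len(Q))
for u,v in [(297,160),(443,205),(447,245),(442,197),(400,200),(485,270)]: print(u,v,world(c,u,v))
crop('t0',250,130,500,290,3.2,'t0c')
crop('s0',290,180,480,450,2.2,'s0c')
```

```text
cover [0.6161 0.1553 0.1493] [-0.5325  0.0178  0.8463] 32.191950590810606 yaw -1.916775585653723 res 0.0014549149659141265 2023
297 160 [0.7125 0.1546 0.1756]
443 205 [ 0.6503 -0.1936  0.0151]
447 245 [ 0.5473 -0.1938  0.031 ]
442 197 [ 0.6693 -0.1911  0.02  ]
400 200 [ 0.6673 -0.0894  0.0037]
485 270 [ 0.4886 -0.2906  0.0051]
```

```bash
ls pics
```

```text
s0.npz
s0.png
s0c.png
t0.npz
t0.png
t0c.png
```

View pics/t0c.png

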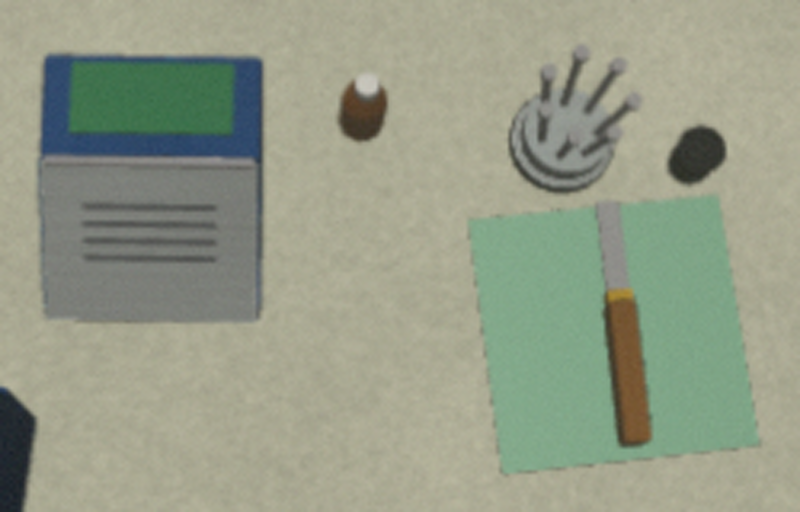

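View pics/s0c.png

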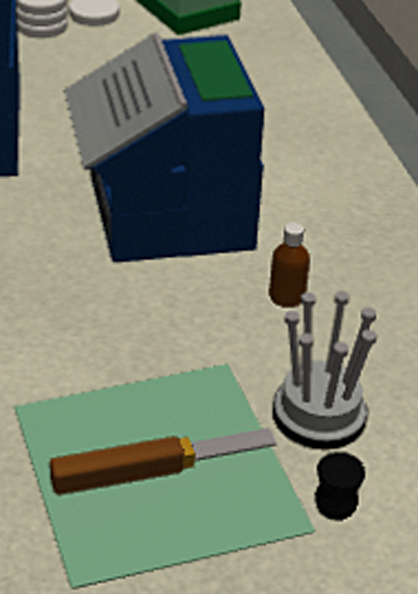

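Run:
```python
from h import *
crop('t0',255,140,340,240,6,'ca'); crop('s0',310,190,420,300,6,'cb'); crop('t0',390,180,500,285,6,'cc'); crop('s0',290,340,440,450,5,'cd')
a=[cv2.imread('pics/%s.png'%k) for k in('ca','cb')]
```

```text
(no output)
```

View pics/ca.png

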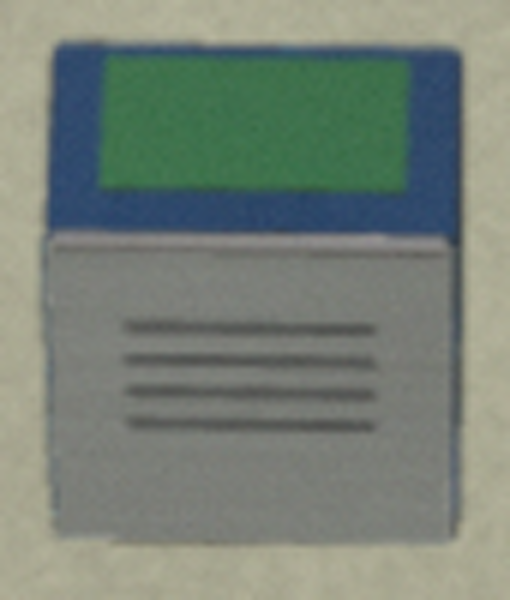

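View pics/cb.png

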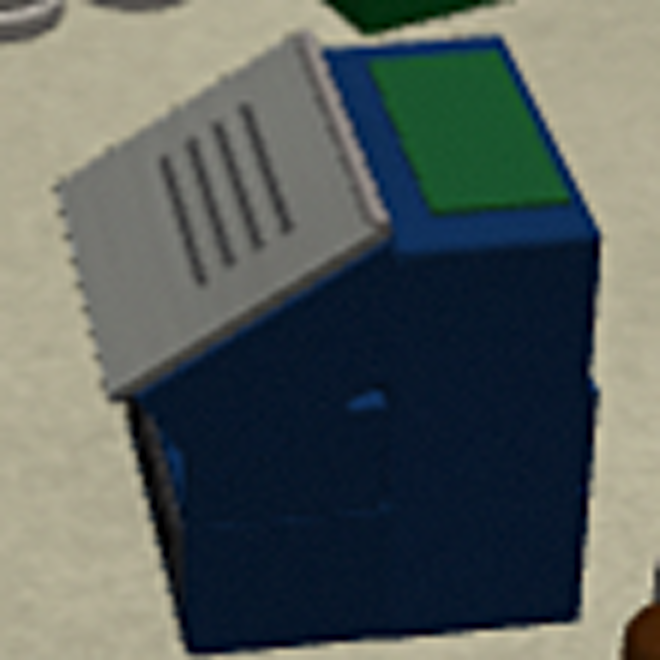

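View pics/cc.png

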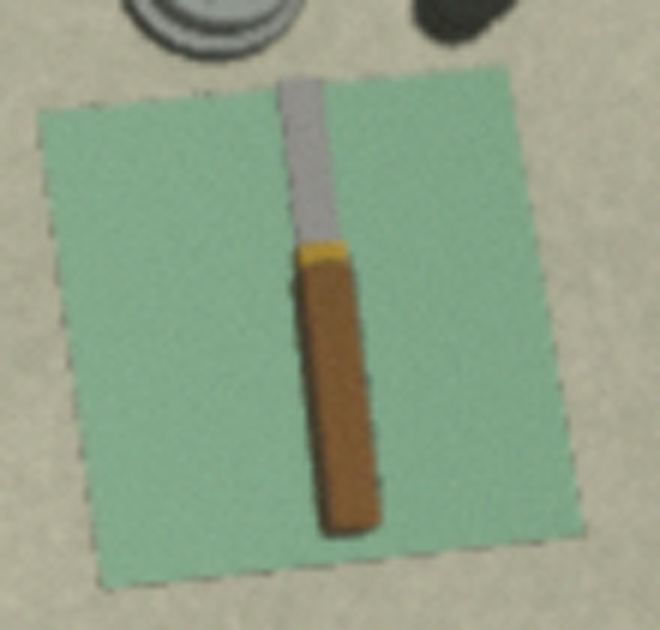

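View pics/cd.png

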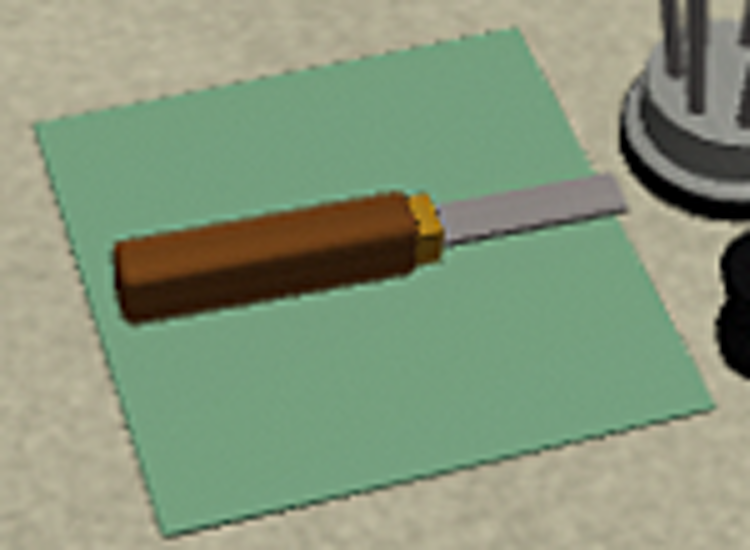

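Run:
```python
from h import *
from scipy.optimize import least_squares
np.set_printoptions(precision=4,suppress=True)
T=load('t0');S=load('s0')
def px(l,ox,oy,s): return np.array([[ox+(x+.5)/s-.5,oy+(y+.5)/s-.5] for x,y in l])
def fit(name,obs,x0):
    def res(p):
        Rz=R.from_euler('z',p[2]).as_matrix(); o=[]
        for c,pts,uv in obs:
            W=np.array(pts)@Rz.T/1000+np.array([p[0],p[1],0]); o.append(proj(c,W)-uv)
        return np.concatenate(o)
    r=least_squares(lambda p:res(p).ravel(),x0,loss='soft_l1'); print(name,r.x,np.degrees(r.x[2])); print(res(r.x).round(2).tolist()); return r.x
s,co=np.sin(np.radians(32)),np.cos(np.radians(32))
H=np.array([95-6*s,0,175+6*co]); F=H-112*np.array([co,0,s]); y=np.array([0,73,0])
con=fit('console',[(T,[H+y,H-y,F+y,F-y],px([(53,250),(449,252),(57,540),(449,541)],255,140,6)),
 (S,[H+y,H-y,F+y,F-y,[173,-75,172],[25,-75,0],[175,-75,0]],px([(300,32),(380,222),(57,187),(105,395),(600,235),(190,652),(578,620)],310,190,6))],[.56,.155,0])
m=np.array
mat=fit('mat',[(T,[[100,100,3],[100,-100,3],[-100,-100,3],[-100,100,3]],px([(40,113),(508,67),(585,537),(103,588)],390,180,6)),
 (S,[[-100,100,3],[100,100,3],[100,-100,3],[-100,-100,3]],px([(35,125),(518,28),(713,407),(165,537)],290,340,5))],[.57,-.19,0])
tool=fit('tool',[(T,[[115,9,17.5],[115,-9,17.5],[-75,11,29],[-75,-11,29]],px([(280,80),(322,80),(322,535),(380,525)],390,180,6)),
 (S,[[115,9,17.5],[115,-9,17.5],[-75,11,29],[-75,-11,3]],px([(612,174),(628,212),(117,243),(135,325)],290,340,5))],[.57,-.19,0])
```

```text
console [ 0.5743  0.1577 -0.0329] -1.8874946072637346
[[-0.85, -1.77], [1.8, -0.99], [0.24, -0.61], [1.01, 0.38], [-0.46, -1.33], [-0.66, 0.46], [-0.97, -1.34], [-0.31, -0.54], [1.05, -1.06], [-1.15, 0.86], [0.07, -0.23]]
mat [ 0.5827 -0.1903  0.0905] 5.186531537234444
[[0.53, -0.61], [0.96, -0.68], [0.89, -0.48], [0.66, -0.14], [-1.28, -1.19], [-0.27, -1.08], [0.53, -0.35], [-1.44, -0.45]]
tool [ 0.5682 -0.1933  0.041 ] 2.348415492946564
[[0.58, -0.84], [0.76, -1.19], [1.3, -1.0], [0.73, 0.13], [0.11, -0.7], [0.1, -1.29], [-1.92, -2.48], [-2.81, 0.03]]
```

```bash
cat >> h.py <<'E'
np.set_printoptions(precision=4,suppress=True)
CON=np.array([.5743,.1577,-.0329]); TOOL=np.array([.5682,-.1933,.041]); MAT=np.array([.5827,-.1903,.0905])
def c2w(p,o=CON): return R.from_euler('z',o[2]).apply(np.array(p))+np.array([o[0],o[1],0])
def Rt(yaw,pitch): # gripper pose holding blade with heading yaw, pitched up
    X=R.from_euler('z',yaw)*R.from_euler('y',-pitch)
    return X*R.from_matrix(np.array([[-1,0,0],[0,1,0],[0,0,-1]]).T)
def delta(p1,R1,p0=None,R0=None):
    s=env.sense()
    if p0 is None: p0=s['tcp_pos']; R0=R.from_rotvec(s['tcp_rot'])
    print('t',s['t'],'shift cm (current axes)',R0.inv().apply(np.array(p1)-p0)*100,'turn deg',np.degrees((R0.inv()*R1).as_rotvec()))
    print(' shift cm in target axes',R1.inv().apply(np.array(p1)-p0)*100)
E
python3 - <<'E'
from h import *
delta([TOOL[0],TOOL[1],.10],Rt(TOOL[2],0))
c=load('t0')
for u,v in [(425,175),(468,178),(362,168)]: print(world(c,u,v,z=0.02))
E
```

```text
t 0.1 shift cm (current axes) [ 46.8256 -17.4234  13.1007] turn deg [  -0.0025   -0.0952 -162.4231]
 shift cm in target axes [-39.3751  30.7656  13.0738]
[ 0.7263 -0.1519  0.02  ]
[ 0.7176 -0.2595  0.02  ]
[0.7461 0.0041 0.02  ]
```

>>> arm_command(
  increments=[
    {"wz":-10,"gripper":8.5},
    {"wz":-10},
    {"wz":-10},
    {"wz":-10},
    {"wz":-10},
  ],
)

```text
invalid input
```

>>> arm_command(
  increments=[
    {"wx":0,"wy":0,"wz":-10,"x":0,"y":0,"z":0,"gripper":8.5},
    {"wx":0,"wy":0,"wz":-10,"x":0,"y":0,"z":0,"gripper":8.5},
    {"wx":0,"wy":0,"wz":-10,"x":0,"y":0,"z":0,"gripper":8.5},
    {"wx":0,"wy":0,"wz":-10,"x":0,"y":0,"z":0,"gripper":8.5},
    {"wx":0,"wy":0,"wz":-10,"x":0,"y":0,"z":0,"gripper":8.5},
  ],
)

```text
t: 0.72
tcp_pos: [0.1874, -0.5169, 0.2309]
tcp_rot: [-2.569, -1.807, -0.001]
wrist_force: [-0.5, -0.5, -0.1]
grip_width: 0.995
```

>>> arm_command(
  increments=[
    {"wx":0,"wy":0,"wz":-10,"x":0,"y":0,"z":0,"gripper":8.5},
    {"wx":0,"wy":0,"wz":-10,"x":0,"y":0,"z":0,"gripper":8.5},
    {"wx":0,"wy":0,"wz":-10,"x":0,"y":0,"z":0,"gripper":8.5},
    {"wx":0,"wy":0,"wz":-10,"x":0,"y":0,"z":0,"gripper":8.5},
    {"wx":0,"wy":0,"wz":-10,"x":0,"y":0,"z":0,"gripper":8.5},
  ],
)

```text
t: 1.35
tcp_pos: [0.1874, -0.5169, 0.2309]
tcp_rot: [-1.564, -2.724, -0.001]
wrist_force: [0.3, 0.2, 0.6]
grip_width: 0.997
```

>>> arm_command(
  increments=[
    {"wx":0,"wy":0,"wz":-10,"x":0,"y":0,"z":0,"gripper":8.5},
    {"wx":0,"wy":0,"wz":-10,"x":0,"y":0,"z":0,"gripper":8.5},
    {"wx":0,"wy":0,"wz":-10,"x":0,"y":0,"z":0,"gripper":8.5},
    {"wx":0,"wy":0,"wz":-10,"x":0,"y":0,"z":0,"gripper":8.5},
    {"wx":0,"wy":0,"wz":-10,"x":0,"y":0,"z":0,"gripper":8.5},
  ],
)

```text
t: 1.98
tcp_pos: [0.1874, -0.5169, 0.2309]
tcp_rot: [-0.267, -3.13, -0.001]
wrist_force: [-0.2, -0.1, 0.1]
grip_width: 0.992
```

>>> arm_command(
  increments=[
    {"wx":0,"wy":0,"wz":-10,"x":0,"y":0,"z":0,"gripper":8.5},
    {"wx":0,"wy":0,"wz":-2.4,"x":-4,"y":3,"z":1,"gripper":8.5},
    {"wx":0,"wy":0,"wz":0,"x":-4,"y":3,"z":1,"gripper":8.5},
    {"wx":0,"wy":0,"wz":0,"x":-4,"y":3,"z":1,"gripper":8.5},
    {"wx":0,"wy":0,"wz":0,"x":-4,"y":3,"z":1,"gripper":8.5},
  ],
)

```text
t: 2.6
tcp_pos: [0.3447, -0.3911, 0.1907]
tcp_rot: [0.063, -3.141, -0.001]
wrist_force: [0.5, -0.8, 0.1]
grip_width: 0.996
```

>>> arm_command(
  increments=[
    {"wx":0,"wy":0,"wz":0,"x":-4,"y":3,"z":1,"gripper":8.5},
    {"wx":0,"wy":0,"wz":0,"x":-4,"y":3,"z":1,"gripper":8.5},
    {"wx":0,"wy":0,"wz":0,"x":-4,"y":3,"z":1,"gripper":8.5},
    {"wx":0,"wy":0,"wz":0,"x":-4,"y":3,"z":1,"gripper":8.5},
    {"wx":0,"wy":0,"wz":0,"x":-4,"y":4,"z":1,"gripper":8.5},
  ],
)

```text
t: 3.22
tcp_pos: [0.5382, -0.2234, 0.1406]
tcp_rot: [0.063, -3.141, -0.0]
wrist_force: [0.1, -0.7, 0.1]
grip_width: 0.999
```

Run:
```python
from h import *
delta([TOOL[0],TOOL[1],.10],Rt(TOOL[2],0)); print(env.sense()['joint_pos'])
```

```text
t 3.225 shift cm (current axes) [-3.1221  2.8861  4.0542] turn deg [ 0.0037 -0.0221 -0.0599]
 shift cm in target axes [-3.1236  2.8831  4.0552]
[-0.5373  0.3534 -0.0758  1.142  -0.0002 -0.5773]
```

>>> arm_command(
  increments=[
    {"wx":0,"wy":0,"wz":0,"x":-3.1,"y":2.9,"z":2,"gripper":8.5},
    {"wx":0,"wy":0,"wz":0,"x":0,"y":0,"z":3,"gripper":8.5},
    {"wx":0,"wy":0,"wz":0,"x":0,"y":0,"z":2,"gripper":8.5},
    {"wx":0,"wy":0,"wz":0,"x":0,"y":0,"z":0,"gripper":8.5},
  ],
)

```text
t: 3.72
tcp_pos: [0.5659, -0.1934, 0.0696]
tcp_rot: [0.064, -3.138, -0.003]
wrist_force: [-0.1, 0.3, 0.0]
grip_width: 0.994
```

Run:
```python
from h import *
snap('side','s1'); snap('top','t1'); crop('s1',240,280,460,450,3.5,'s1c'); print(env.sense()['tcp_pos'])
c=load('s1'); p=env.sense()['tcp_pos']; print(proj(c,[p]),proj(load('t1'),[p]))
```

```text
[ 0.567  -0.1942  0.0717]
[[353.1295 367.1322]] [[450.7569 233.5712]]
```

View pics/s1c.png

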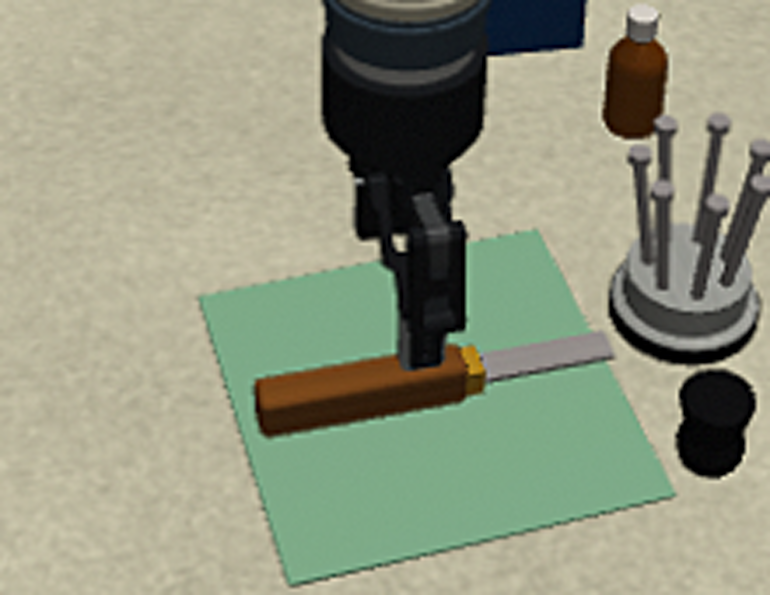

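View pics/t1.png

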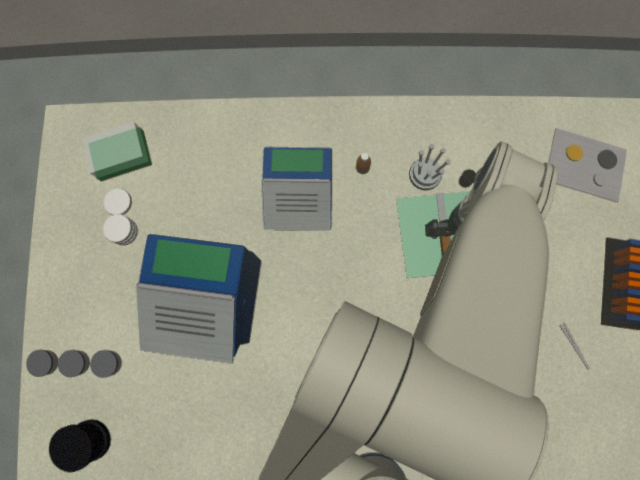

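The open fingers straddle the handle: the near finger is at crop (425,330) and the handle spans crop (260–480, 400). Next I descend and grip.

>>> arm_command(
  increments=[
    {"wx":0,"wy":0,"wz":0,"x":0,"y":0,"z":3,"gripper":8.5},
    {"wx":0,"wy":0,"wz":0,"x":0,"y":0,"z":2,"gripper":8.5},
    {"wx":0,"wy":0,"wz":0,"x":0,"y":0,"z":1.2,"gripper":8.5},
    {"wx":0,"wy":0,"wz":0,"x":0,"y":0,"z":0,"gripper":3.5},
    {"wx":0,"wy":0,"wz":0,"x":0,"y":0,"z":0,"gripper":3.5},
  ],
  force=60,
)

```text
t: 4.45
tcp_pos: [0.5674, -0.1944, 0.0103]
tcp_rot: [-0.064, 3.14, -0.001]
wrist_force: [0.1, 0.6, -0.5]
grip_width: 0.596
```

>>> arm_command(
  increments=[
    {"wx":0,"wy":0,"wz":0,"x":0,"y":0,"z":0,"gripper":1},
    {"wx":0,"wy":0,"wz":0,"x":0,"y":0,"z":0,"gripper":1},
    {"wx":0,"wy":0,"wz":0,"x":0,"y":0,"z":0,"gripper":1},
    {"wx":0,"wy":0,"wz":0,"x":0,"y":0,"z":0,"gripper":1},
  ],
  force=110,
)

```text
t: 4.95
tcp_pos: [0.5674, -0.1943, 0.0105]
tcp_rot: [-0.064, 3.139, -0.001]
wrist_force: [-0.9, 0.8, 7.3]
grip_width: 0.23
```

>>> arm_command(
  increments=[
    {"wx":0,"wy":0,"wz":0,"x":0,"y":0,"z":0,"gripper":1},
    {"wx":0,"wy":0,"wz":0,"x":0,"y":0,"z":-0.5,"gripper":1},
    {"wx":0,"wy":0,"wz":0,"x":0,"y":0,"z":-1,"gripper":1},
    {"wx":0,"wy":0,"wz":0,"x":0,"y":0,"z":0,"gripper":1},
  ],
  force=110,
)

```text
t: 5.45
tcp_pos: [0.5674, -0.1944, 0.0254]
tcp_rot: [-0.064, 3.139, -0.001]
wrist_force: [-0.3, 0.6, -1.6]
grip_width: 0.229
```

Run:
```python
from h import *
snap('side','s2'); crop('s2',240,280,460,450,3.5,'s2c'); s=env.sense(); print(s['tcp_pos'],s['wrist_force'],s['grip_width'])
```

```text
[ 0.5672 -0.1942  0.0248] [-0.5145 -0.0744 -1.0019] 0.225751293277752
```

View pics/s2c.png

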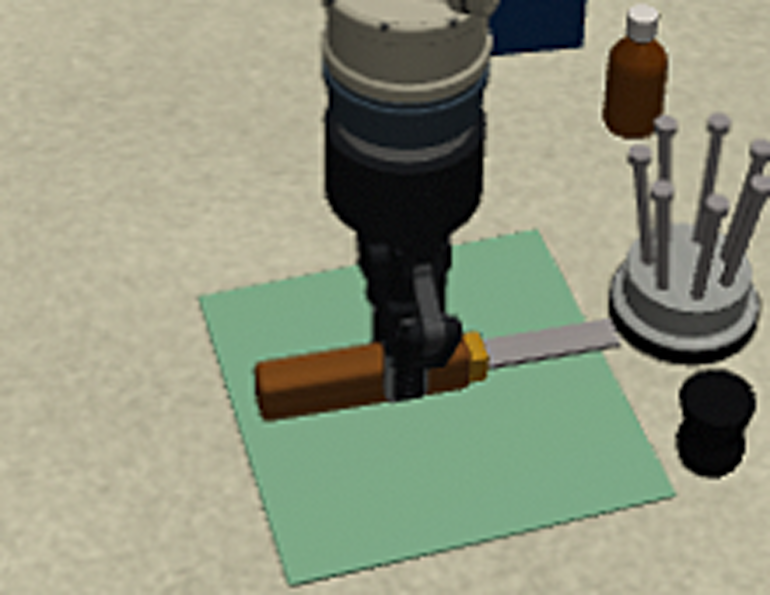

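```bash
cat >> h.py <<'E'
TIP=np.array([-.1158,0,-.0055])
s_,c_=np.sin(np.radians(32)),np.cos(np.radians(32))
def under(r,th,off): # console-frame point: r from hinge along cover at opening th, off mm below underside
    a=np.radians(212)-th; d=np.array([np.cos(a),0,np.sin(a)]); n=np.array([d[2],0,-d[0]]) # outward normal
    return (np.array([95,0,175])+r*d-off*n)/1000
def tcp_for(tipc,pitch,yaw=0,con=None):
    con=CON if con is None else con
    Rr=Rt(con[2]+yaw,pitch); return c2w(tipc,con)-Rr.apply(TIP),Rr
E
python3 - <<'E'
from h import *
print(under(112,0,0),under(100,0,14),under(100,0,-6))
for r,th in [(145,0),(92,0)]+[(92,x) for x in(.3,.6,.9,1.2,1.5,1.8,1.9,1.95)]:
    p,Rr=tcp_for(under(r,th,7 if th==0 else 1.5),np.radians(32)); print(r,th,p)
p,Rr=tcp_for(under(145,0,7),np.radians(32))
delta(p,Rr)
E
```

```text
[0.     0.     0.1156] [0.0176 0.     0.1101] [0.007  0.     0.1271]
145 0 [0.4548 0.1616 0.0262]
92 0 [0.4997 0.1602 0.0543]
92 0.3 [0.4855 0.1606 0.084 ]
92 0.6 [0.4821 0.1607 0.1113]
92 0.9 [0.4869 0.1606 0.1384]
92 1.2 [0.4994 0.1602 0.1628]
92 1.5 [0.5187 0.1595 0.1825]
92 1.8 [0.5429 0.1587 0.1955]
92 1.9 [0.5517 0.1584 0.1982]
92 1.95 [0.5561 0.1583 0.1992]
t 5.5 shift cm (current axes) [ 9.779  36.0139 -0.1644] turn deg [  1.1526 -31.9357   4.1121]
 shift cm in target axes [10.4421 35.1977 -6.689 ]
```

>>> arm_command(
  increments=[
    {"wx":0,"wy":0,"wz":0,"x":0,"y":0,"z":-2,"gripper":1},
    {"wx":0,"wy":0,"wz":0,"x":1,"y":0,"z":-2,"gripper":1},
    {"wx":0,"wy":0,"wz":0,"x":3,"y":0,"z":-2,"gripper":1},
    {"wx":0,"wy":0,"wz":0,"x":4,"y":0,"z":-2,"gripper":1},
    {"wx":0,"wy":0,"wz":0,"x":4,"y":2,"z":-1,"gripper":1},
  ],
  force=110,
)

```text
t: 6.12
tcp_pos: [0.445, -0.1797, 0.1156]
tcp_rot: [-0.062, 3.14, -0.002]
wrist_force: [-0.3, 0.7, -0.5]
grip_width: 0.229
```

```bash
cat >> h.py <<'E'
def line(phi,a,base=(10.5,113.9)): 
    return np.array([base[0]+a*np.cos(phi),0,base[1]+a*np.sin(phi)])/1000
E
python3 - <<'E'
from h import *
f=np.radians(24)
for a in (-40,0,16):
    p,Rr=tcp_for(line(f,a),f); print(a,p, 'rear low z',(p+Rr.apply([.075,0,.0075]))[2])
p,Rr=tcp_for(line(f,-40),f)
delta(p+[-.02,0,.03],Rr)
E
```

```text
-40 [0.4448 0.162  0.0455] rear low z 0.008149091828751488
0 [0.4813 0.1608 0.0618] rear low z 0.024418557551783494
16 [0.4959 0.1603 0.0683] rear low z 0.030926343840996302
t 6.125 shift cm (current axes) [ 0.6804 34.2196  3.9607] turn deg [  0.7976 -23.9044   4.0963]
 shift cm in target axes [ 4.5019 34.0763  2.3806]
```

>>> arm_command(
  increments=[
    {"wx":0,"wy":0,"wz":0,"x":0,"y":4.9,"z":0,"gripper":1},
    {"wx":0,"wy":0,"wz":0,"x":0.7,"y":4.9,"z":0,"gripper":1},
    {"wx":0,"wy":0,"wz":0,"x":0,"y":4.9,"z":0,"gripper":1},
    {"wx":0,"wy":0,"wz":0,"x":0,"y":4.9,"z":0,"gripper":1},
    {"wx":0,"wy":0,"wz":0,"x":0,"y":4.9,"z":0,"gripper":1},
  ],
  force=110,
)

```text
t: 6.75
tcp_pos: [0.4285, 0.0668, 0.115]
tcp_rot: [-0.063, 3.14, -0.0]
wrist_force: [0.2, -0.2, -1.3]
grip_width: 0.228
```

>>> arm_command(
  increments=[
    {"wx":0,"wy":0,"wz":4,"x":0,"y":4.9,"z":0,"gripper":1},
    {"wx":0,"wy":-8,"wz":0,"x":0,"y":4.9,"z":0,"gripper":1},
    {"wx":0,"wy":-8,"wz":0,"x":0,"y":0,"z":0,"gripper":1},
    {"wx":0,"wy":-8,"wz":0,"x":0,"y":0,"z":0,"gripper":1},
    {"wx":0,"wy":0,"wz":0,"x":0,"y":0,"z":0,"gripper":1},
  ],
  force=110,
)

```text
t: 7.38
tcp_pos: [0.4254, 0.1632, 0.1137]
tcp_rot: [0.037, 2.724, -0.009]
wrist_force: [0.1, -0.2, -0.6]
grip_width: 0.23
```

Run:
```python
from h import *
f=np.radians(24); p,Rr=tcp_for(line(f,-40),f)
delta(p,Rr)
snap('side','s3'); snap('top','t3'); crop('s3',200,170,420,340,3.5,'s3c'); crop('t3',220,130,420,320,3.2,'t3c')
s=env.sense(); print(s['joint_pos'],s['grip_width'])
tip=s['tcp_pos']+R.from_rotvec(s['tcp_rot']).apply(TIP); print(tip,proj(load('s3'),[tip]),proj(load('t3'),[tip]))
```

```text
t 7.375 shift cm (current axes) [ 0.9928 -0.0695  7.0235] turn deg [ 0.098  -0.0646  0.2895]
 shift cm in target axes [ 1.0004 -0.0625  7.0224]
[ 0.2546 -0.0396 -0.7384  0.4686 -0.1136  0.2605] 0.23181855775465698
[0.5323 0.1604 0.1672] [[303.8728 219.273 ]] [[294.6247 243.0993]]
```

View pics/s3c.png

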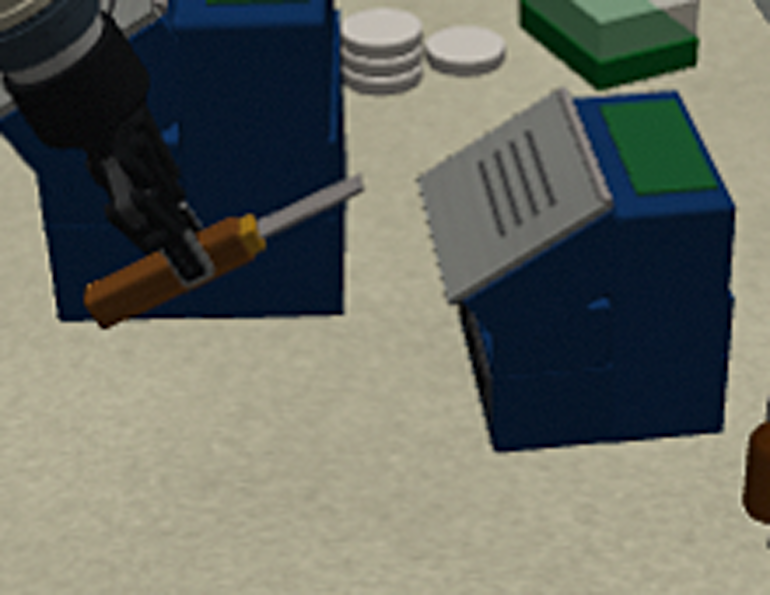

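View pics/t3c.png

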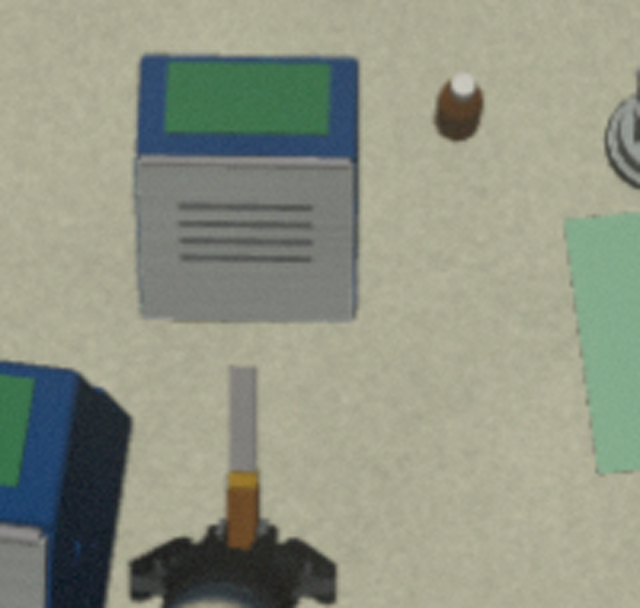

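Run:
```python
from h import *
crop('s3',220,205,320,270,8,'s3d')
s=env.sense(); Rr=R.from_rotvec(s['tcp_rot'])
c=load('s3');P=cloud(c)
for u,v in [(300,222),(299,223),(296,224),(290,227),(285,229),(260,240),(250,245),(235,253)]:
    q=P[v,u]; print(u,v,q,'in tool frame(mm):',(Rr.inv().apply(q-s['tcp_pos'])*1000).round(1))
c=load('t3');P=cloud(c)
for u,v in [(296,246),(296,250),(296,255),(296,262),(296,270),(295,285),(295,295)]:
    q=P[v,u]; print(u,v,q,'in tool frame(mm):',(Rr.inv().apply(q-s['tcp_pos'])*1000).round(1))
```

```text
300 222 [0.5235 0.1586 0.1624] in tool frame(mm): [-105.9   -2.1   -4.7]
299 223 [0.521  0.1568 0.1613] in tool frame(mm): [-103.2   -4.    -4.6]
296 224 [0.515  0.1622 0.1562] in tool frame(mm): [-95.5   1.3  -2.5]
290 227 [0.5014 0.1599 0.1516] in tool frame(mm): [-81.3  -1.4  -3.8]
285 229 [0.4904 0.1604 0.1475] in tool frame(mm): [-69.6  -1.3  -4.5]
260 240 [0.4344 0.1521 0.1313] in tool frame(mm): [-12.  -11.2 -12.4]
250 245 [0.4119 0.1341 0.1329] in tool frame(mm): [  7.4 -29.9 -22.7]
235 253 [0.3778 0.1507 0.1055] in tool frame(mm): [ 50.1 -14.2 -11.7]
296 246 [0.5262 0.1576 0.1663] in tool frame(mm): [-110.    -3.    -7.2]
296 250 [0.5178 0.1577 0.1658] in tool frame(mm): [-102.1   -3.2  -10.1]
296 255 [0.5085 0.1583 0.1579] in tool frame(mm): [-90.3  -2.9  -6.6]
296 262 [0.4944 0.1587 0.1519] in tool frame(mm): [-75.   -2.8  -6.9]
296 270 [0.478  0.1591 0.1472] in tool frame(mm): [-58.1  -2.9  -9.3]
295 285 [0.4466 0.1617 0.1425] in tool frame(mm): [-27.4  -1.3 -17.7]
295 295 [0.4259 0.1622 0.1356] in tool frame(mm): [ -5.8  -1.3 -19.8]
```

View pics/s3d.png

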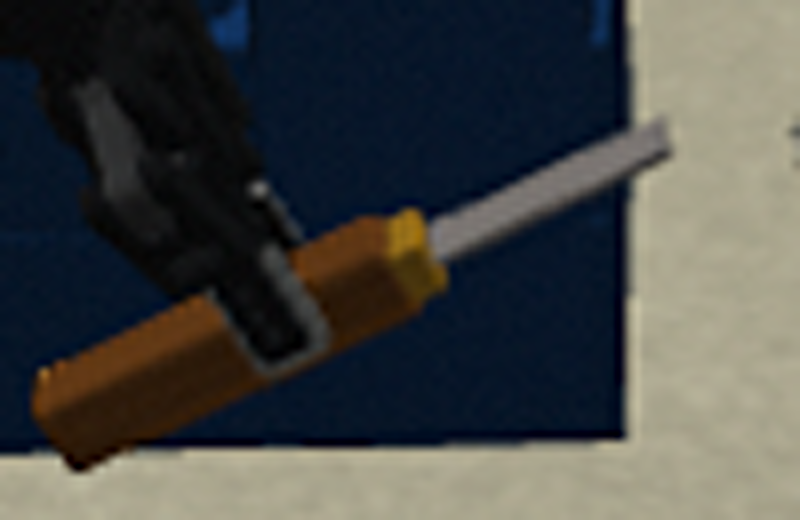

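```bash
sed -i 's/^TIP=.*/TIP=np.array([-.1155,-.001,-.0035])/' h.py
python3 - <<'E'
from h import *
f=np.radians(24); 
for a in(-30,16):
  p,Rr=tcp_for(line(f,a),f); delta(p,Rr)
E
```

```text
t 7.475 shift cm (current axes) [ 0.3307 -0.0085  6.8141] turn deg [ 0.1069 -0.0363  0.1944]
 shift cm in target axes [0.335  0.0031 6.8139]
t 7.475 shift cm (current axes) [-4.2693 -0.0241  6.8112] turn deg [ 0.1069 -0.0363  0.1944]
 shift cm in target axes [-4.265   0.0031  6.8139]
```

>>> arm_command(
  increments=[
    {"wx":0,"wy":0,"wz":0,"x":0.3,"y":0,"z":2.5,"gripper":1},
    {"wx":0,"wy":0,"wz":0,"x":0,"y":0,"z":2.5,"gripper":1},
    {"wx":0,"wy":0,"wz":0,"x":0,"y":0,"z":1.8,"gripper":1},
    {"wx":0,"wy":0,"wz":0,"x":0,"y":0,"z":0,"gripper":1},
    {"wx":0,"wy":0,"wz":0,"x":0,"y":0,"z":0,"gripper":1},
  ],
  force=110,
)

```text
t: 8.1
tcp_pos: [0.4544, 0.1626, 0.0514]
tcp_rot: [0.041, 2.723, -0.009]
wrist_force: [0.8, -1.2, -1.1]
grip_width: 0.229
```

Run:
```python
from h import *
f=np.radians(24); p,Rr=tcp_for(line(f,16),f); delta(p,Rr)
snap('side','s4'); snap('top','t4'); crop('s4',240,190,420,320,4.4,'s4c')
s=env.sense();tip=s['tcp_pos']+R.from_rotvec(s['tcp_rot']).apply(TIP); 
c=load('s4')
print('tip px',proj(c,[tip]), 'lip corners',proj(c,[c2w(under(112,0,0)+[0,-.073,0]),c2w(under(112,0,0)+[0,.073,0])]),'wall',proj(c,[c2w(under(104,0,14)+[0,-.065,0]),c2w(under(104,0,14)+[0,.065,0])]))
```

```text
t 8.1 shift cm (current axes) [-4.5135 -0.0077 -0.0488] turn deg [ 0.0749 -0.0239  0.1548]
 shift cm in target axes [-4.5135  0.0045 -0.0469]
tip px [[316.4951 243.7658]] lip corners [[328.3066 256.7306]
 [319.5159 221.178 ]] wall [[334.4484 256.9785]
 [326.1096 225.2755]]
```

View pics/s4c.png

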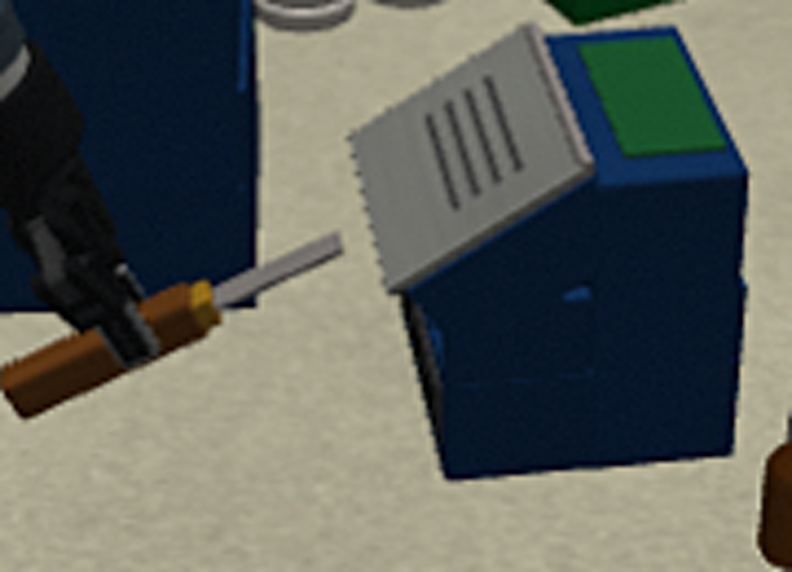

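>>> arm_command(
  increments=[
    {"wx":0,"wy":0,"wz":0,"x":-1,"y":0,"z":-0.15,"gripper":1},
    {"wx":0,"wy":0,"wz":0,"x":-1,"y":0,"z":0,"gripper":1},
    {"wx":0,"wy":0,"wz":0,"x":-1,"y":0,"z":0,"gripper":1},
    {"wx":0,"wy":0,"wz":0,"x":0,"y":0,"z":0,"gripper":1},
  ],
  force=110,
)

```text
t: 8.7
tcp_pos: [0.4815, 0.162, 0.0651]
tcp_rot: [0.04, 2.721, -0.008]
wrist_force: [-0.7, -0.6, -1.5]
grip_width: 0.231
```

>>> arm_command(
  increments=[
    {"wx":0,"wy":0,"wz":0,"x":-0.8,"y":0,"z":0,"gripper":1},
    {"wx":0,"wy":0,"wz":0,"x":-0.7,"y":0,"z":0,"gripper":1},
    {"wx":0,"wy":0,"wz":0,"x":0,"y":0,"z":0,"gripper":1},
  ],
  force=110,
)

```text
t: 9.07
tcp_pos: [0.4947, 0.1616, 0.0709]
tcp_rot: [0.04, 2.722, -0.008]
wrist_force: [-1.2, 0.3, -1.9]
grip_width: 0.228
```

Run:
```python
from h import *
f=np.radians(24); p,Rr=tcp_for(line(f,16),f); delta(p,Rr)
snap('side','s5'); snap('top','t5'); crop('s5',240,190,420,320,4.4,'s5c')
s=env.sense();print(s['wrist_force'],s['moment'])
```

```text
t 9.075 shift cm (current axes) [-0.0369 -0.0271  0.0885] turn deg [0.0896 0.0332 0.1833]
 shift cm in target axes [-0.0371 -0.0269  0.0885]
[-1.1476  0.9355 -1.0721] [ 0.0062  0.4094 -0.0514]
```

View pics/s5c.png

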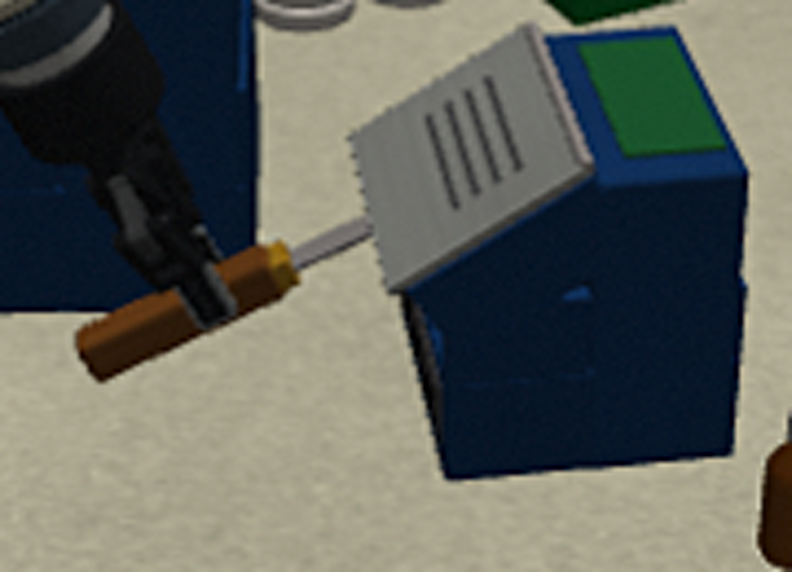

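Run:
```python
from h import *
f=np.radians(24); s=env.sense(); R0=R.from_rotvec(s['tcp_rot']); prev=s['tcp_pos']
for th in [0,.1,.2,.3,.4,.5,.6,.75,.9,1.05,1.2,1.35,1.5,1.65,1.8,1.9,1.95]:
    p,Rr=tcp_for(under(89,th,1.5),f); print(th,p,(R0.inv().apply(p-prev)*100).round(2)); prev=p
```

```text
0 [0.4906 0.1615 0.0764] [ 0.06 -0.01 -0.67]
0.1 [0.4861 0.1616 0.0841] [ 0.09  0.   -0.88]
0.2 [0.4825 0.1617 0.0922] [ 0.01  0.   -0.89]
0.3 [0.4796 0.1618 0.1006] [-0.08  0.   -0.89]
0.4 [0.4776 0.1619 0.1093] [-0.17  0.   -0.87]
0.5 [0.4765 0.1619 0.1181] [-0.26  0.   -0.85]
0.6 [0.4763 0.1619 0.127 ] [-0.34  0.   -0.82]
0.75 [0.4776 0.1619 0.1403] [-0.66 -0.   -1.16]
0.9 [0.4809 0.1618 0.1532] [-0.83 -0.   -1.05]
1.05 [0.4861 0.1616 0.1655] [-0.97 -0.   -0.91]
1.2 [0.4931 0.1614 0.1769] [-1.1  -0.   -0.76]
1.35 [0.5017 0.1611 0.1871] [-1.2  -0.   -0.58]
1.5 [0.5117 0.1608 0.1959] [-1.27 -0.   -0.4 ]
1.65 [0.5229 0.1604 0.2031] [-1.32 -0.   -0.2 ]
1.8 [0.5351 0.16   0.2086] [-1.33 -0.   -0.  ]
1.9 [0.5436 0.1597 0.2112] [-0.88 -0.    0.11]
1.95 [0.5479 0.1596 0.2121] [-0.44 -0.    0.09]
```

>>> arm_command(
  increments=[
    {"wx":0,"wy":0,"wz":0,"x":0,"y":0,"z":-0.7,"gripper":1},
    {"wx":0,"wy":0,"wz":0,"x":0.1,"y":0,"z":-0.9,"gripper":1},
    {"wx":0,"wy":0,"wz":0,"x":0,"y":0,"z":-0.9,"gripper":1},
    {"wx":0,"wy":0,"wz":0,"x":-0.1,"y":0,"z":-0.9,"gripper":1},
    {"wx":0,"wy":0,"wz":0,"x":0,"y":0,"z":0,"gripper":1},
  ],
  force=110,
)

```text
t: 9.8
tcp_pos: [0.4805, 0.1622, 0.1028]
tcp_rot: [0.039, 2.721, -0.008]
wrist_force: [0.3, -0.2, -0.8]
grip_width: 0.229
```

Run:
```python
from h import *
snap('side','s6'); crop('s6',240,190,420,320,4.4,'s6c')
s=env.sense();print(s['wrist_force'],s['moment'],s['tcp_pos'])
```

```text
[ 0.1949 -0.1586 -1.1113] [ 0.0461  0.4597 -0.0063] [0.4806 0.1621 0.1024]
```

View pics/s6c.png

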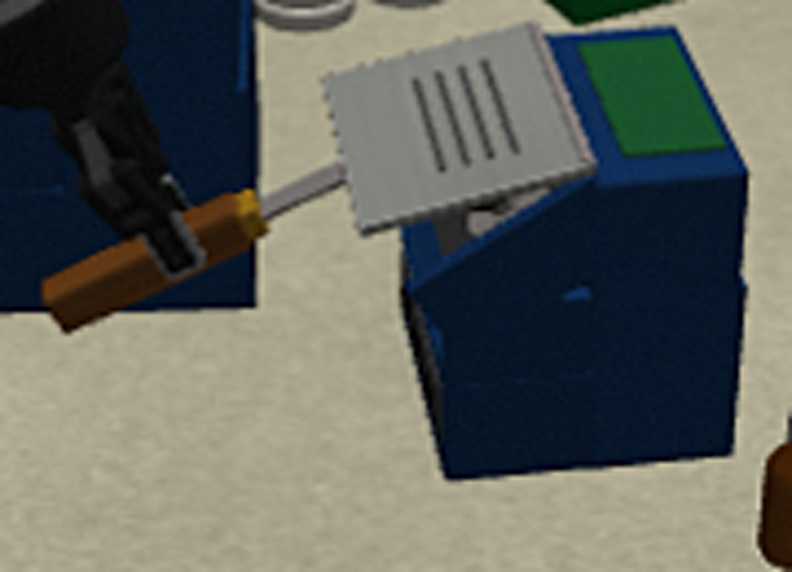

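The cover has lifted to about 0.3 rad: its free corner is now at crop (365,232), and the blade is under the lip at (345,178). I'll continue along the arc.

>>> arm_command(
  increments=[
    {"wx":0,"wy":0,"wz":0,"x":-0.15,"y":0,"z":-0.9,"gripper":1},
    {"wx":0,"wy":0,"wz":0,"x":-0.25,"y":0,"z":-0.85,"gripper":1},
    {"wx":0,"wy":0,"wz":0,"x":-0.35,"y":0,"z":-0.8,"gripper":1},
    {"wx":0,"wy":0,"wz":0,"x":-0.65,"y":0,"z":-1.15,"gripper":1},
    {"wx":0,"wy":0,"wz":0,"x":-0.85,"y":0,"z":-1.05,"gripper":1},
  ],
  force=110,
)

```text
t: 10.48
tcp_pos: [0.4811, 0.1619, 0.1548]
tcp_rot: [0.04, 2.723, -0.009]
wrist_force: [1.1, -0.5, -3.4]
grip_width: 0.226
```

Run:
```python
from h import *
snap('side','s7'); crop('s7',240,170,420,300,4.4,'s7c')
s=env.sense();print(s['wrist_force'],s['moment'],s['tcp_pos'])
```

```text
[ 0.811   0.2436 -0.7397] [-0.0074  0.7328 -0.1453] [0.4825 0.1621 0.1567]
```

View pics/s7c.png

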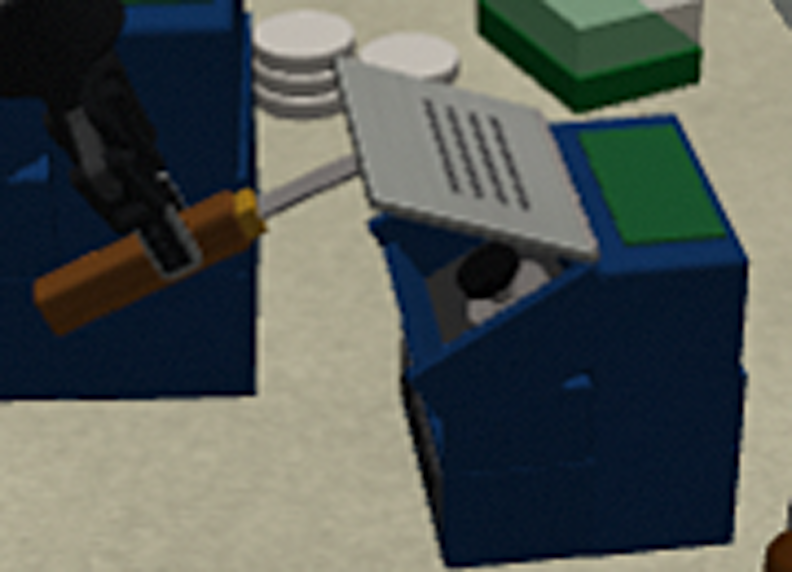

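The cover is near 0.9 rad and the black plunger is visible at crop (487,270). Continuing along the arc.

>>> arm_command(
  increments=[
    {"wx":0,"wy":0,"wz":0,"x":-0.95,"y":0,"z":-0.9,"gripper":1},
    {"wx":0,"wy":0,"wz":0,"x":-1.1,"y":0,"z":-0.75,"gripper":1},
    {"wx":0,"wy":0,"wz":0,"x":-1.2,"y":0,"z":-0.6,"gripper":1},
    {"wx":0,"wy":0,"wz":0,"x":-1.25,"y":0,"z":-0.4,"gripper":1},
    {"wx":0,"wy":0,"wz":0,"x":-1.3,"y":0,"z":-0.2,"gripper":1},
  ],
  force=110,
)

```text
t: 11.15
tcp_pos: [0.5236, 0.1607, 0.2044]
tcp_rot: [0.04, 2.722, -0.008]
wrist_force: [-0.8, -0.3, -3.7]
grip_width: 0.228
```

Run:
```python
from h import *
snap('side','s8'); crop('s8',240,130,420,260,4.4,'s8c')
s=env.sense();print(s['wrist_force'],s['moment'],s['tcp_pos'])
f=np.radians(24)
R0=R.from_rotvec(s['tcp_rot']); prev=s['tcp_pos']
for th in (1.65,1.8,1.9,1.95,2.0):
    p,Rr=tcp_for(under(89,th,1.5),f); print(th,p,(R0.inv().apply(p-prev)*100).round(2)); prev=p
```

```text
[ 1.7509 -0.6999 -0.352 ] [ 0.0608  0.4654 -0.0306] [0.5254 0.1607 0.2054]
1.65 [0.5229 0.1604 0.2031] [ 0.32 -0.04  0.11]
1.8 [0.5351 0.16   0.2086] [-1.33 -0.   -0.  ]
1.9 [0.5436 0.1597 0.2112] [-0.88 -0.    0.11]
1.95 [0.5479 0.1596 0.2121] [-0.44 -0.    0.09]
2.0 [0.5523 0.1594 0.2129] [-0.43 -0.    0.11]
```

View pics/s8c.png

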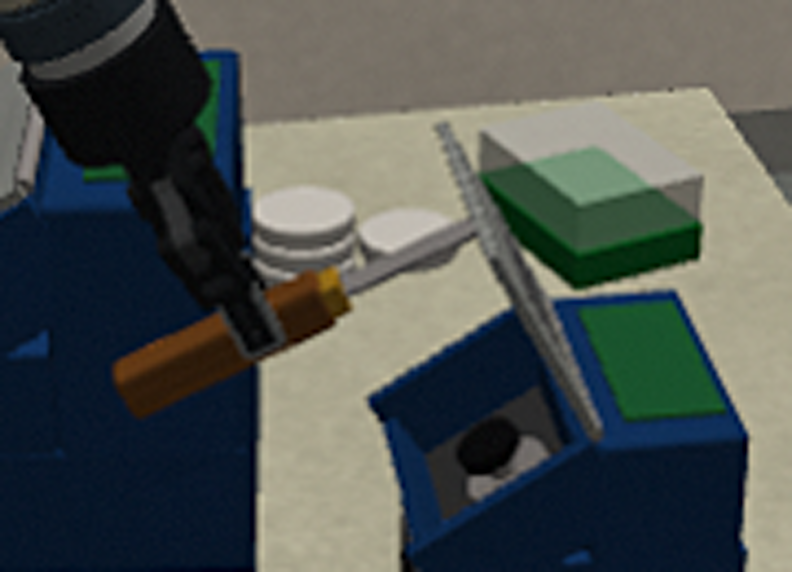

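>>> arm_command(
  increments=[
    {"wx":0,"wy":0,"wz":0,"x":-0.9,"y":0,"z":0,"gripper":1},
    {"wx":0,"wy":0,"wz":0,"x":-0.8,"y":0,"z":0.1,"gripper":1},
    {"wx":0,"wy":0,"wz":0,"x":0,"y":0,"z":0,"gripper":1},
  ],
  force=110,
)

```text
t: 11.58
tcp_pos: [0.5395, 0.1602, 0.21]
tcp_rot: [0.04, 2.722, -0.008]
wrist_force: [-0.8, -0.9, -1.5]
grip_width: 0.233
```

>>> arm_command(
  increments=[
    {"wx":0,"wy":0,"wz":0,"x":-0.2,"y":0,"z":0,"gripper":1},
    {"wx":0,"wy":0,"wz":0,"x":0,"y":0,"z":0,"gripper":1},
  ],
  force=110,
)

```text
t: 11.82
tcp_pos: [0.5405, 0.1602, 0.2106]
tcp_rot: [0.04, 2.722, -0.008]
wrist_force: [0.0, 1.4, -1.5]
grip_width: 0.229
```

Run:
```python
from h import *
snap('side','s9'); crop('s9',240,130,420,260,4.4,'s9c')
s=env.sense();print(s['wrist_force'],s['moment'],s['tcp_pos'])
c=load('s9')
for th in (1.7,1.8,1.9,2.0):
    print(th,[ (proj(c,[c2w(under(r,th,-3)+[0,y,0])])[0]-[240,130])*4.4 for r,y in((112,.073),(112,-.073),(0,-.073))])
```

```text
[ 0.0229  0.6445 -0.5977] [-0.0847  0.413   0.2656] [0.5405 0.1602 0.2106]
1.7 [array([446.4914, 110.7676]), array([498.9008, 246.468 ]), array([594.0452, 432.8925])]
1.8 [array([467.5772, 102.125 ]), array([522.383 , 236.9678]), array([594.2567, 433.3789])]
1.9 [array([489.3354,  95.4291]), array([546.5813, 229.5598]), array([594.408 , 433.8877])]
2.0 [array([511.5162,  90.7581]), array([571.2121, 224.3324]), array([594.4977, 434.4138])]
```

View pics/s9c.png

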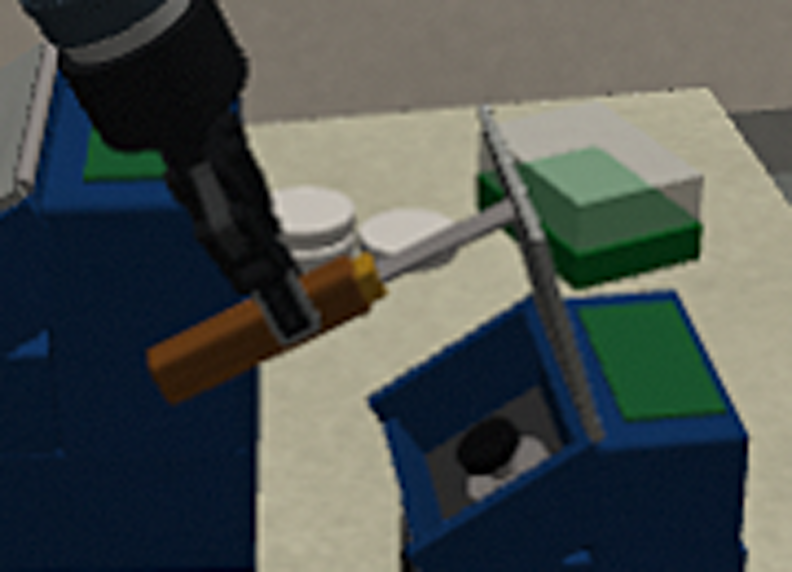

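>>> arm_command(
  increments=[
    {"wx":0,"wy":0,"wz":0,"x":-0.3,"y":0,"z":0,"gripper":1},
    {"wx":0,"wy":0,"wz":0,"x":-0.2,"y":0,"z":0,"gripper":1},
    {"wx":0,"wy":0,"wz":0,"x":0,"y":0,"z":0,"gripper":1},
  ],
  force=110,
)

```text
t: 12.25
tcp_pos: [0.5447, 0.16, 0.2123]
tcp_rot: [0.04, 2.724, -0.009]
wrist_force: [-5.3, -0.1, -0.7]
grip_width: 0.225
```

Run:
```python
from h import *
snap('side','s10'); crop('s10',240,130,420,260,4.4,'s10c')
s=env.sense();print(s['wrist_force'],s['moment'],s['tcp_pos'])
```

```text
[-5.1321  0.1377 -1.8946] [ 0.0846  1.2599 -0.0063] [0.5447 0.1601 0.2123]
```

View pics/s10c.png

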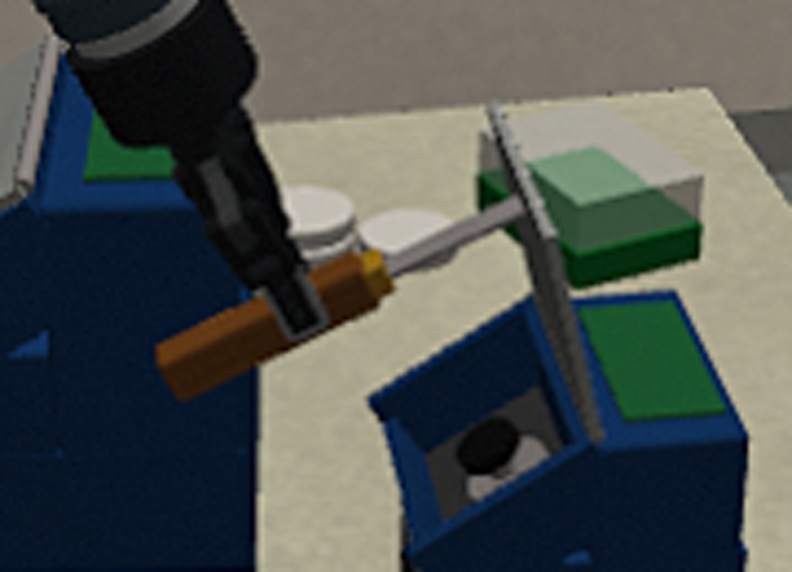

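At the stop: 5 N reaction, with the cover's top corner at crop (490,105), about 1.9 rad. I'll withdraw the blade and go back to the mat.

>>> arm_command(
  increments=[
    {"wx":0,"wy":0,"wz":0,"x":2,"y":0,"z":0,"gripper":1},
    {"wx":0,"wy":0,"wz":0,"x":4,"y":0,"z":0,"gripper":1},
    {"wx":0,"wy":0,"wz":0,"x":5,"y":0,"z":0,"gripper":1},
    {"wx":0,"wy":8,"wz":0,"x":1,"y":-2,"z":0,"gripper":1},
    {"wx":0,"wy":8,"wz":0,"x":0,"y":-4,"z":0,"gripper":1},
  ],
  force=110,
)

```text
t: 12.92
tcp_pos: [0.4328, 0.1039, 0.1646]
tcp_rot: [0.039, 3.004, -0.001]
wrist_force: [1.1, -0.1, -0.3]
grip_width: 0.232
```

Run:
```python
from h import *
delta([.440,-.1943,.09],Rt(.041,0))
```

```text
t 12.925 shift cm (current axes) [ -0.4571 -29.7967   7.5593] turn deg [-0.2004  7.8896 -3.8267]
 shift cm in target axes [  0.5017 -29.8215   7.4579]
```

>>> arm_command(
  increments=[
    {"wx":0,"wy":7.9,"wz":-3.8,"x":0,"y":-4,"z":0,"gripper":1},
    {"wx":0,"wy":0,"wz":0,"x":0,"y":-5,"z":0.5,"gripper":1},
    {"wx":0,"wy":0,"wz":0,"x":0,"y":-5,"z":1,"gripper":1},
    {"wx":0,"wy":0,"wz":0,"x":0,"y":-5,"z":1,"gripper":1},
    {"wx":0,"wy":0,"wz":0,"x":0,"y":-5,"z":1,"gripper":1},
  ],
  force=110,
)

```text
t: 13.55
tcp_pos: [0.4408, -0.139, 0.1299]
tcp_rot: [-0.058, 3.137, -0.009]
wrist_force: [1.1, -0.2, -0.4]
grip_width: 0.23
```

>>> arm_command(
  increments=[
    {"wx":0,"wy":0,"wz":0,"x":0,"y":-5,"z":1,"gripper":1},
    {"wx":0,"wy":0,"wz":0,"x":-2,"y":0,"z":1,"gripper":1},
    {"wx":0,"wy":0,"wz":0,"x":-4,"y":0,"z":1,"gripper":1},
    {"wx":0,"wy":0,"wz":0,"x":0,"y":0,"z":0,"gripper":1},
  ],
  force=110,
)

```text
t: 14.05
tcp_pos: [0.5044, -0.1842, 0.0991]
tcp_rot: [-0.06, 3.139, -0.007]
wrist_force: [-0.4, 0.1, -0.6]
grip_width: 0.229
```

Run:
```python
from h import *
delta([.550,-.195,.03],Rt(.041,0))
snap('side','s11'); crop('s11',220,230,460,430,3.3,'s11c')
```

```text
t 14.05 shift cm (current axes) [-4.5033 -1.2178  6.9292] turn deg [-0.265   0.1187 -0.1566]
 shift cm in target axes [-4.5143 -1.2621  6.9141]
```

View pics/s11c.png

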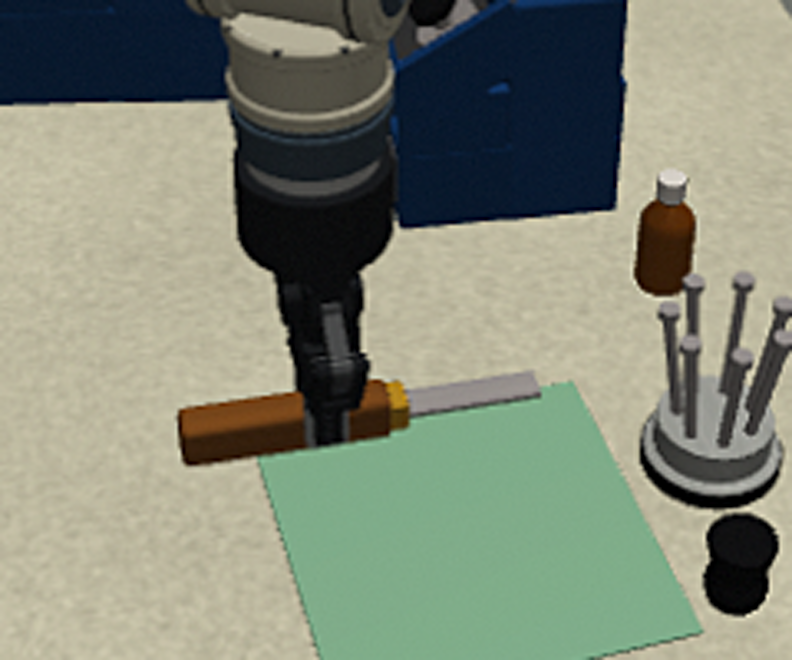

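>>> arm_command(
  increments=[
    {"wx":-0.3,"wy":0,"wz":0,"x":-2.5,"y":-1.2,"z":1.9,"gripper":1},
    {"wx":0,"wy":0,"wz":0,"x":-2,"y":0,"z":2,"gripper":1},
    {"wx":0,"wy":0,"wz":0,"x":0,"y":0,"z":2,"gripper":1},
    {"wx":0,"wy":0,"wz":0,"x":0,"y":0,"z":1,"gripper":1},
    {"wx":0,"wy":0,"wz":0,"x":0,"y":0,"z":0,"gripper":1},
  ],
  force=110,
)

```text
t: 14.72
tcp_pos: [0.547, -0.1945, 0.0312]
tcp_rot: [-0.058, 3.14, 0.001]
wrist_force: [0.2, 0.1, 0.4]
grip_width: 0.227
```

>>> arm_command(
  increments=[
    {"wx":0,"wy":0,"wz":0,"x":0,"y":0,"z":0.5,"gripper":1},
    {"wx":0,"wy":0,"wz":0,"x":0,"y":0,"z":0.3,"gripper":1},
    {"wx":0,"wy":0,"wz":0,"x":0,"y":0,"z":0,"gripper":1},
  ],
  force=110,
)

```text
t: 15.1
tcp_pos: [0.5474, -0.195, 0.0234]
tcp_rot: [-0.058, 3.139, 0.001]
wrist_force: [-0.4, -1.1, -1.0]
grip_width: 0.228
```

>>> arm_command(
  increments=[
    {"wx":0,"wy":0,"wz":0,"x":0,"y":0,"z":0.5,"gripper":1},
    {"wx":0,"wy":0,"wz":0,"x":0,"y":0,"z":0.4,"gripper":1},
    {"wx":0,"wy":0,"wz":0,"x":0,"y":0,"z":0.2,"gripper":1},
    {"wx":0,"wy":0,"wz":0,"x":0,"y":0,"z":0,"gripper":1},
  ],
  force=60,
)

```text
t: 15.6
tcp_pos: [0.5474, -0.1949, 0.012]
tcp_rot: [-0.058, 3.14, 0.001]
wrist_force: [-0.3, 0.6, -0.3]
grip_width: 0.23
```

Run:
```python
from h import *
snap('side','s12'); crop('s12',240,280,460,450,3.5,'s12c'); s=env.sense(); print(s['tcp_pos'],s['wrist_force'],s['moment'])
```

```text
[ 0.5475 -0.195   0.0122] [ 0.4147  0.0258 -1.4387] [ 0.0371 -0.0099 -0.0393]
```

View pics/s12c.png

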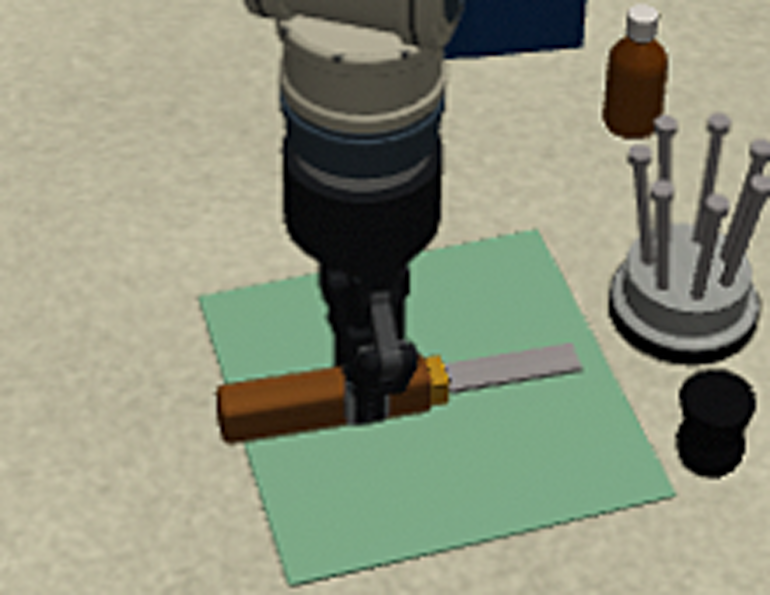

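>>> arm_command(
  increments=[
    {"wx":0,"wy":0,"wz":0,"x":-1.3,"y":0,"z":0,"gripper":1},
    {"wx":0,"wy":0,"wz":0,"x":0,"y":0,"z":0.15,"gripper":1},
    {"wx":0,"wy":0,"wz":0,"x":0,"y":0,"z":0,"gripper":1},
  ],
  force=60,
)

```text
t: 16.02
tcp_pos: [0.5605, -0.1943, 0.0105]
tcp_rot: [-0.059, 3.14, 0.001]
wrist_force: [-0.3, 0.0, -1.0]
grip_width: 0.228
```

>>> arm_command(
  increments=[
    {"wx":0,"wy":0,"wz":0,"x":0,"y":0,"z":0.1,"gripper":1},
    {"wx":0,"wy":0,"wz":0,"x":0,"y":0,"z":0,"gripper":1},
  ],
  force=40,
)

```text
t: 16.27
tcp_pos: [0.5605, -0.1944, 0.0105]
tcp_rot: [-0.058, 3.139, 0.001]
wrist_force: [-1.1, 2.5, 5.4]
grip_width: 0.225
```

Contact with the mat, 5 N. Releasing gently.

>>> arm_command(
  increments=[
    {"wx":0,"wy":0,"wz":0,"x":0,"y":0,"z":0,"gripper":2.6},
    {"wx":0,"wy":0,"wz":0,"x":0,"y":0,"z":0,"gripper":3.2},
    {"wx":0,"wy":0,"wz":0,"x":0,"y":0,"z":0,"gripper":4.5},
    {"wx":0,"wy":0,"wz":0,"x":0,"y":0,"z":0,"gripper":5.5},
    {"wx":0,"wy":0,"wz":0,"x":0,"y":0,"z":0,"gripper":5.5},
  ],
  force=40,
)

```text
t: 16.9
tcp_pos: [0.5605, -0.1945, 0.0097]
tcp_rot: [-0.058, 3.14, 0.001]
wrist_force: [0.1, -0.4, -0.9]
grip_width: 0.643
```

>>> arm_command(
  increments=[
    {"wx":0,"wy":0,"wz":0,"x":0,"y":0,"z":-1,"gripper":5.5},
    {"wx":0,"wy":0,"wz":0,"x":0,"y":0,"z":-3,"gripper":5.5},
    {"wx":0,"wy":0,"wz":0,"x":0,"y":0,"z":-4,"gripper":5.5},
    {"wx":0,"wy":0,"wz":0,"x":0,"y":0,"z":-4,"gripper":5.5},
    {"wx":0,"wy":0,"wz":0,"x":2,"y":0,"z":-4,"gripper":5.5},
  ],
  force=40,
)

```text
t: 17.52
tcp_pos: [0.5406, -0.1953, 0.1717]
tcp_rot: [-0.059, 3.139, 0.0]
wrist_force: [0.4, -0.6, 1.0]
grip_width: 0.639
```

```bash
cat >> h.py <<'E'
def plg(off): # world tcp for plunger axis, off m above top; tool z along -n
    n=np.array([-s_,0,c_]); pc=under(54,0,14)+off*n
    return c2w(pc),Rt(CON[2],np.radians(32))
E
python3 - <<'E'
from h import *
snap('side','s13'); crop('s13',240,280,460,450,3.5,'s13c'); s=env.sense(); print(s['tcp_pos'],s['grip_width'])
for o in (.08,.02,0,-.01): p,Rr=plg(o); delta(p,Rr)
print(plg(0)[0])
E
```

```text
[ 0.5397 -0.1959  0.1772] 0.6429601174234773
t 17.575 shift cm (current axes) [-6.2063 35.099  -2.5879] turn deg [  0.9579 -31.5835   3.9574]
 shift cm in target axes [-4.4849 35.4543 -0.1683]
t 17.575 shift cm (current axes) [-9.3427 34.8924  2.523 ] turn deg [  0.9579 -31.5835   3.9574]
 shift cm in target axes [-4.4849 35.4543  5.8317]
t 17.575 shift cm (current axes) [-10.3882  34.8236   4.2266] turn deg [  0.9579 -31.5835   3.9574]
 shift cm in target axes [-4.4849 35.4543  7.8317]
t 17.575 shift cm (current axes) [-10.9109  34.7892   5.0784] turn deg [  0.9579 -31.5835   3.9574]
 shift cm in target axes [-4.4849 35.4543  8.8317]
[0.6309 0.1558 0.1345]
```

View pics/s13c.png

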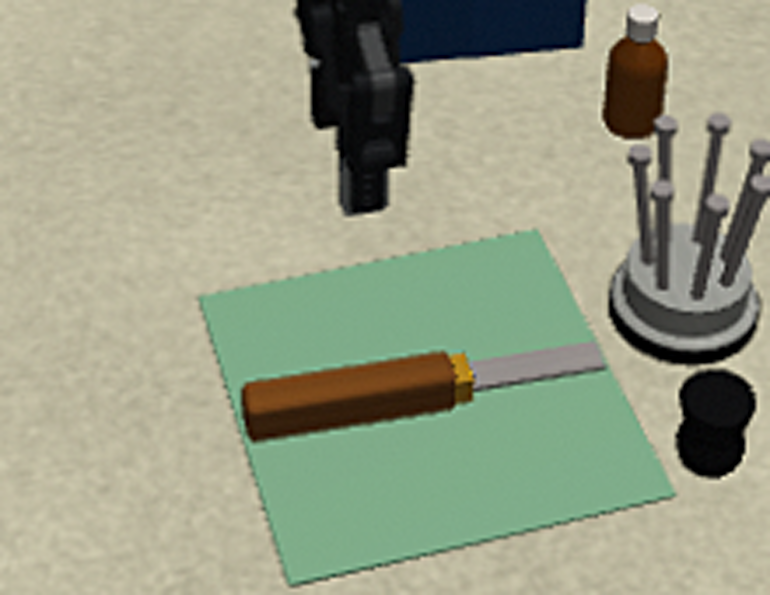

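Blade tool lies flat on the mat (crop (250,410) to (605,358)), and the stand, loupe and bottle have not moved. Next is the plunger.

>>> arm_command(
  increments=[
    {"wx":0,"wy":0,"wz":0,"x":2,"y":4,"z":-1,"gripper":0},
    {"wx":0,"wy":0,"wz":0,"x":2,"y":4.9,"z":-1,"gripper":0},
    {"wx":0,"wy":0,"wz":4,"x":0,"y":4.9,"z":-1,"gripper":0},
    {"wx":0,"wy":-7.9,"wz":0,"x":0,"y":4.9,"z":0,"gripper":0},
    {"wx":0,"wy":-7.9,"wz":0,"x":0,"y":4.9,"z":0,"gripper":0},
  ],
  force=40,
)

```text
t: 18.2
tcp_pos: [0.4988, 0.0405, 0.2009]
tcp_rot: [0.048, 2.858, -0.005]
wrist_force: [-0.4, 0.2, 0.1]
grip_width: -0.002
```

>>> arm_command(
  increments=[
    {"wx":0,"wy":-7.9,"wz":0,"x":0,"y":4.9,"z":0,"gripper":0},
    {"wx":0,"wy":-7.9,"wz":0,"x":0,"y":4.9,"z":0,"gripper":0},
    {"wx":0,"wy":0,"wz":0,"x":0,"y":0,"z":0,"gripper":0},
    {"wx":0,"wy":0,"wz":0,"x":0,"y":0,"z":0,"gripper":0},
  ],
  force=40,
)

```text
t: 18.7
tcp_pos: [0.5016, 0.1372, 0.2007]
tcp_rot: [0.041, 2.588, -0.011]
wrist_force: [0.0, -0.4, 0.1]
grip_width: -0.003
```

Run:
```python
from h import *
for o in (.08,.02): p,Rr=plg(o); delta(p,Rr)
snap('side','s14'); crop('s14',200,110,440,300,3.3,'s14c'); s=env.sense(); print(s['tcp_pos'],s['joint_pos'],s['grip_width'])
```

```text
t 18.7 shift cm (current axes) [-7.4279  2.2738  4.3893] turn deg [ 0.063  -0.3003  0.0395]
 shift cm in target axes [-7.4032  2.2838  4.4256]
t 18.7 shift cm (current axes) [-7.4593  2.2672 10.3892] turn deg [ 0.063  -0.3003  0.0395]
 shift cm in target axes [-7.4032  2.2838 10.4256]
[0.5022 0.1365 0.2007] [ 0.1621 -0.0824 -0.601   0.5075 -0.1018  0.1672] -0.0024699785271533425
```

View pics/s14c.png

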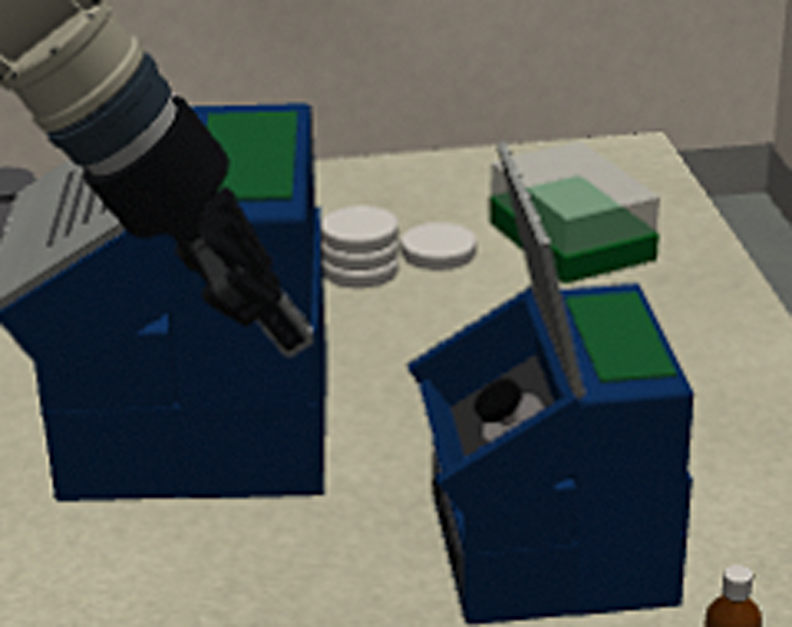

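>>> arm_command(
  increments=[
    {"wx":0,"wy":-0.3,"wz":0,"x":-2,"y":1.1,"z":1,"gripper":0},
    {"wx":0,"wy":0,"wz":0,"x":-2.4,"y":1.1,"z":1,"gripper":0},
    {"wx":0,"wy":0,"wz":0,"x":-2,"y":0.1,"z":1.4,"gripper":0},
    {"wx":0,"wy":0,"wz":0,"x":-1,"y":0,"z":2,"gripper":0},
    {"wx":0,"wy":0,"wz":0,"x":0,"y":0,"z":2,"gripper":0},
  ],
  force=40,
)

```text
t: 19.38
tcp_pos: [0.6068, 0.1544, 0.1763]
tcp_rot: [0.047, 2.583, -0.013]
wrist_force: [0.4, 0.0, 0.0]
grip_width: 0.001
```

Run:
```python
from h import *
for o in (.02,0,-.01): p,Rr=plg(o); delta(p,Rr)
snap('side','s15'); snap('top','t15'); crop('s15',240,110,440,270,4,'s15c');crop('t15',220,130,380,270,4,'t15c'); s=env.sense(); print(s['tcp_pos'],s['wrist_force'],s['moment'])
```

```text
t 19.375 shift cm (current axes) [0.1804 0.2257 2.8202] turn deg [-0.0739  0.0093 -0.1922]
 shift cm in target axes [0.1792 0.2227 2.8206]
t 19.375 shift cm (current axes) [0.1807 0.2283 4.8202] turn deg [-0.0739  0.0093 -0.1922]
 shift cm in target axes [0.1792 0.2227 4.8206]
t 19.375 shift cm (current axes) [0.1809 0.2296 5.8202] turn deg [-0.0739  0.0093 -0.1922]
 shift cm in target axes [0.1792 0.2227 5.8206]
[0.6053 0.1543 0.1741] [ 0.1376 -0.2036 -0.0782] [0.0208 0.4974 0.0044]
```

View pics/s15c.png

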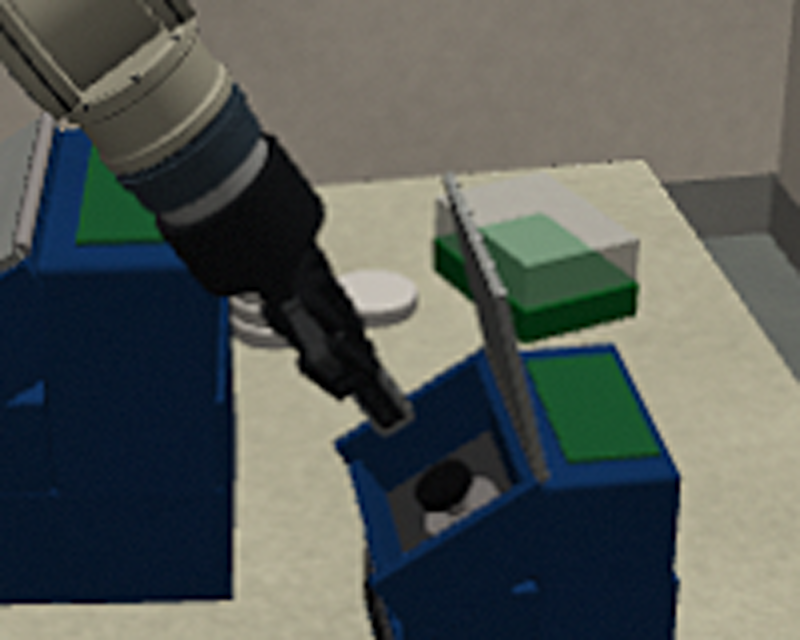

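View pics/t15c.png

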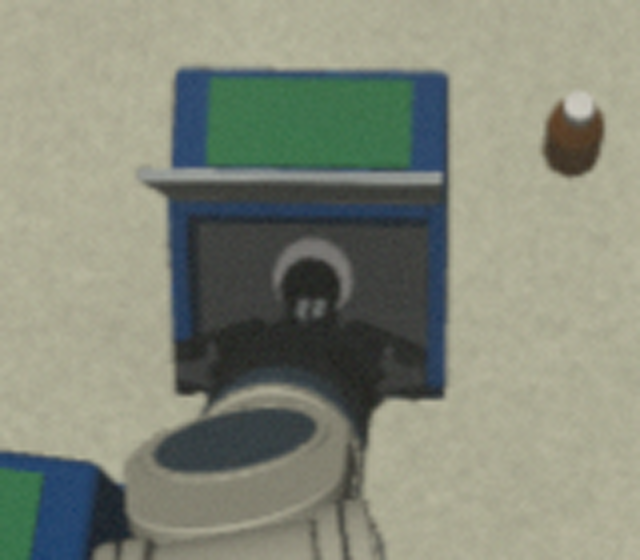

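The shut fingertips (top crop (311,308)) line up with the plunger head (313,275), and the cover is clear. Advancing along the plunger axis.

>>> arm_command(
  increments=[
    {"wx":0,"wy":0,"wz":0,"x":0.2,"y":0.2,"z":1.5,"gripper":0},
    {"wx":0,"wy":0,"wz":0,"x":0,"y":0,"z":1.5,"gripper":0},
    {"wx":0,"wy":0,"wz":0,"x":0,"y":0,"z":1,"gripper":0},
    {"wx":0,"wy":0,"wz":0,"x":0,"y":0,"z":0.5,"gripper":0},
    {"wx":0,"wy":0,"wz":0,"x":0,"y":0,"z":0,"gripper":0},
  ],
  force=40,
)

```text
t: 20.1
tcp_pos: [0.6265, 0.158, 0.1367]
tcp_rot: [0.043, 2.584, -0.011]
wrist_force: [0.4, 0.8, 0.3]
grip_width: 0.001
```

Run:
```python
from h import *
for o in (0,-.01): p,Rr=plg(o); delta(p,Rr)
s=env.sense(); print(s['tcp_pos'],s['wrist_force'],s['moment'])
```

```text
t 20.1 shift cm (current axes) [-0.2656 -0.1984  0.4251] turn deg [ 0.0308 -0.0415 -0.013 ]
 shift cm in target axes [-0.2653 -0.1982  0.4254]
t 20.1 shift cm (current axes) [-0.2663 -0.199   1.4251] turn deg [ 0.0308 -0.0415 -0.013 ]
 shift cm in target axes [-0.2653 -0.1982  1.4254]
[0.6265 0.158  0.1367] [0.3562 0.762  0.2598] [ 0.0399  0.4789 -0.0465]
```

>>> arm_command(
  increments=[
    {"wx":0,"wy":0,"wz":0,"x":-0.2,"y":-0.2,"z":0.5,"gripper":0},
    {"wx":0,"wy":0,"wz":0,"x":0,"y":0,"z":0.4,"gripper":0},
    {"wx":0,"wy":0,"wz":0,"x":0,"y":0,"z":0.4,"gripper":0},
    {"wx":0,"wy":0,"wz":0,"x":0,"y":0,"z":0,"gripper":0},
  ],
  force=40,
)

```text
t: 20.6
tcp_pos: [0.6355, 0.1557, 0.1275]
tcp_rot: [0.043, 2.582, -0.011]
wrist_force: [-3.2, -0.1, 6.2]
grip_width: -0.005
```

Run:
```python
from h import *
s=env.sense(); print(s['tcp_pos'],s['wrist_force'],'axial',s['wrist_force']@R.from_rotvec(s['tcp_rot']).apply([0,0,-1]))
p,Rr=plg(-.01); delta(p,Rr)
```

```text
[0.6355 0.1557 0.1275] [-3.2322 -0.1187  6.2087] axial 6.974741044213546
t 20.6 shift cm (current axes) [ 0.0145 -0.0031  0.1609] turn deg [ 0.0426  0.0525 -0.0263]
 shift cm in target axes [ 0.0144 -0.0029  0.1609]
```

>>> arm_command(
  increments=[
    {"wx":0,"wy":0,"wz":0,"x":0,"y":0,"z":0.2,"gripper":0},
    {"wx":0,"wy":0,"wz":0,"x":0,"y":0,"z":0.1,"gripper":0},
    {"wx":0,"wy":0,"wz":0,"x":0,"y":0,"z":0,"gripper":0},
  ],
  force=40,
)

```text
t: 20.98
tcp_pos: [0.6363, 0.1557, 0.1261]
tcp_rot: [0.042, 2.581, -0.011]
wrist_force: [-15.9, -1.5, 17.9]
grip_width: -0.004
```

Run:
```python
from h import *
s=env.sense(); print(s['tcp_pos'],s['wrist_force'],'axial',s['wrist_force']@R.from_rotvec(s['tcp_rot']).apply([0,0,-1]))
p,Rr=plg(-.01); delta(p,Rr)
```

```text
[0.6363 0.1557 0.1261] [-15.8695  -1.4772  17.8836] axial 23.553405939467474
t 20.975 shift cm (current axes) [ 0.0183 -0.006   0.0012] turn deg [ 0.0389  0.0973 -0.0104]
 shift cm in target axes [ 0.0183 -0.006   0.0013]
```

At the stop: 23.5 N against a 7.5 N spring, and the depth agrees with 10 mm of travel. Holding, then releasing.

>>> arm_command(
  increments=[
    {"wx":0,"wy":0,"wz":0,"x":0,"y":0,"z":0,"gripper":0},
    {"wx":0,"wy":0,"wz":0,"x":0,"y":0,"z":0,"gripper":0},
    {"wx":0,"wy":0,"wz":0,"x":0,"y":0,"z":0,"gripper":0},
    {"wx":0,"wy":0,"wz":0,"x":0,"y":0,"z":0,"gripper":0},
  ],
  force=40,
)

```text
t: 21.48
tcp_pos: [0.6363, 0.1557, 0.1261]
tcp_rot: [0.042, 2.581, -0.011]
wrist_force: [-15.2, -0.9, 17.4]
grip_width: -0.001
```

>>> arm_command(
  increments=[
    {"wx":0,"wy":0,"wz":0,"x":0,"y":0,"z":-0.8,"gripper":0},
    {"wx":0,"wy":0,"wz":0,"x":0,"y":0,"z":-1.5,"gripper":0},
    {"wx":0,"wy":0,"wz":0,"x":0,"y":0,"z":-3,"gripper":0},
    {"wx":0,"wy":0,"wz":0,"x":1,"y":0,"z":-4,"gripper":0},
    {"wx":0,"wy":0,"wz":0,"x":4,"y":0,"z":-2,"gripper":0},
  ],
  force=40,
)

```text
t: 22.1
tcp_pos: [0.5351, 0.159, 0.1968]
tcp_rot: [0.044, 2.578, -0.01]
wrist_force: [-0.6, -0.7, 0.4]
grip_width: -0.004
```

>>> arm_command(
  increments=[
    {"wx":0,"wy":0,"wz":0,"x":4,"y":0,"z":0,"gripper":0},
    {"wx":0,"wy":0,"wz":0,"x":4,"y":0,"z":-1,"gripper":0},
    {"wx":0,"wy":0,"wz":0,"x":2,"y":0,"z":0,"gripper":0},
    {"wx":0,"wy":0,"wz":0,"x":0,"y":0,"z":0,"gripper":0},
    {"wx":0,"wy":0,"wz":0,"x":0,"y":0,"z":0,"gripper":0},
  ],
  force=40,
)

```text
t: 22.72
tcp_pos: [0.4453, 0.162, 0.1503]
tcp_rot: [0.043, 2.582, -0.011]
wrist_force: [0.7, -0.4, 0.1]
grip_width: 0.002
```

Run:
```python
from h import *
snap('side','s16'); snap('top','t16'); s=env.sense(); print(s['tcp_pos'],s['wrist_force'],s['t'])
c=load('s16');crop('s16',310,150,420,250,7,'s16c')
o=np.array([310,150])
for th in (1.7,1.8,1.9): print(th,[((proj(c,[c2w(under(r,th,-3)+[0,y,0])])[0]-o)*7).round() for r,y in((112,.073),(112,-.073),(0,-.073))])
# plunger position change vs before press
for t in('s14','s16'):
    g=cv2.cvtColor(load(t)['pixels'],cv2.COLOR_RGB2GRAY)[205:250,335:375]; m=(g<25); ys,xs=np.nonzero(m); print(t,m.sum(),xs.mean()+335,ys.mean()+205)
```

```text
[0.4454 0.1619 0.1501] [-0.4735 -0.0965  0.0579] 22.825
1.7 [array([220.,  36.]), array([304., 252.]), array([455., 549.])]
1.8 [array([254.,  22.]), array([341., 237.]), array([455., 549.])]
1.9 [array([288.,  12.]), array([380., 225.]), array([456., 550.])]
s14 954 353.90461215932913 227.34591194968553
s16 950 353.8884210526316 227.25684210526316
```

View pics/s16.png

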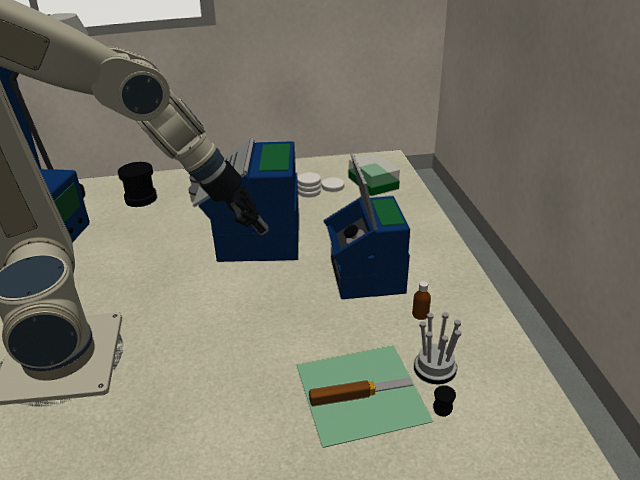

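View pics/s16c.png

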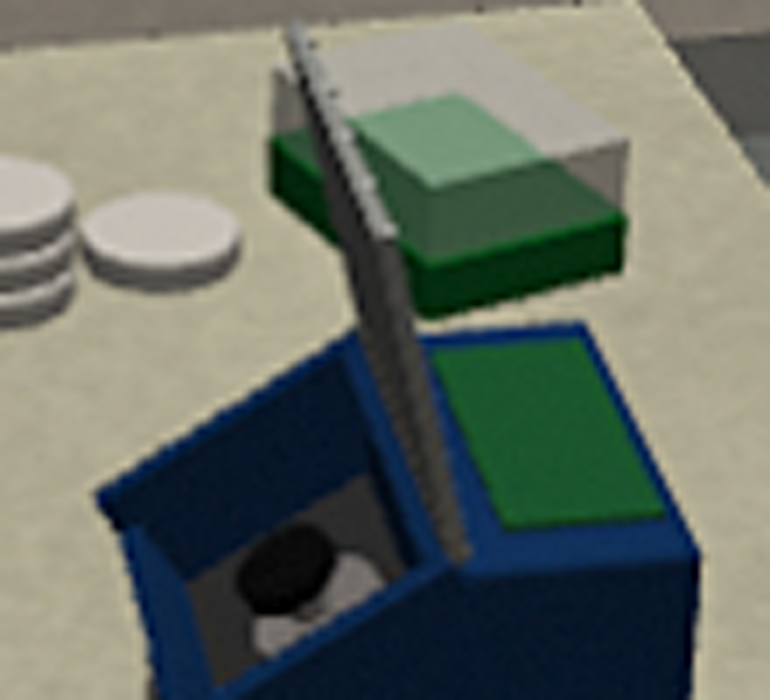

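The cover's corners, at crop (293,25) and (385,235), match the 1.9 rad prediction. The plunger head is back where it was before the press, to within 0.1 px. The tool lies flat on the mat, the bystanders are unmoved and the arm is clear.

```bash
python3 -c "
from cell import env
print(env.sign_off())"
```

```text
the job is handed in; nothing more can be done
None
```

I carried out the whole job and handed it in at about 23 s of the 64 s allowed; the sign-off reports no verdict.

- **Cover:** I gripped the blade tool, slid the blade into the slot of the smaller tester and swung the cover open along its arc. It reached the stop with about 5 N of reaction. In the last picture its corners fit 1.9 rad. The fingers stayed well clear of it in every picture.
- **Plunger:** I pressed it with the shut fingertips until the force rose to about 23 N against the 7.5 N spring, at a depth matching 10 mm of travel. I held it there for at least 0.5 s and let go. The head's position in the picture is the same as before the press, to 0.1 px.
- **Blade tool:** I lowered it onto the mat until it touched, at about 5 N, and then released it. It lies flat with its handle just inside the mat's near edge.
- **Bystanders:** In the pictures the loupe, driver stand and oil bottle have not moved. The arm is clear of everything.
- **Disagreements:**
  - The two cameras differed by about 2–4 mm on the held blade's height, so I raised the blade's entry line slightly to allow for it.
  - The grip opening read about 20 mm on the 22 mm handle.

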